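# Return the location plates through the spring flap

## Robot

A 6-joint arm with a two-finger parallel gripper is mounted at the origin on the work surface. World frame = base frame: x ahead of the robot, y to its left, z up, the work surface at z = 0. Lengths are in m, angles in rad, forces in N, time in s.
With the tool pointing down it reaches from about 0.3 to 0.875 m from the base axis. Payload 6.4 kg.
Tool frame: the origin (TCP) lies midway between the tips of the shut fingers; the grasp point (between the pads) lies 19 mm behind it; x points along the fingers, y is the direction in which the jaws open and shut, and the axes are right-handed (so a half turn about x gives the same grasp; the last joint's range is limited). The gripper opens to 88 mm and grips with 3 to 60 N. Pads are 18 mm wide; open, the fingers measure 123 mm over their backs; the gripper's body (75 mm by 187 mm) begins 45 mm behind the grasp point.
Start: joints at [1.029, 0.181, 1.607, -0, 1.354, -0.206], TCP at [0.189, 0.543, 0.2] pointing down, gripper open.
Joint ranges: [-2.99, 2.99], [-0.89, 2.07], [0.3, 2.58], [-1.14, 4.28], [0, 2.63], [-3.12, 3.12]. Speed limits (rad/s): [2.57, 2.57, 3.01, 3.14, 3.14, 3.14].

## Interface

Orientations are given as a 3x3 rotation matrix whose columns are the frame's x, y, z axes.
In Python, from cell import r gives the robot as it stands. The module is installed in compiled form; this text tells all that it offers.
- The arm moves only by the tool drive_tool, never from a script. Its argument "plan" is a list of rows, each a list of 7 numbers: the shift along the world's x, y, z as a fraction of full scale, then the turn, a rotation vector about the world's x, y, z as a fraction of full scale, then the closure, from 0 (fully open) to 1 (shut). In form: [[dx, dy, dz, wx, wy, wz, hand], ...]. A call has 1 to 20 rows; each row is the pose to reach, as a shift and turn from the pose commanded when the call began; what a row does not reach only later rows make up. Full scale, the value 1, is 15 cm for a shift and 90 degrees for a turn. A row lasts 1/10 s, in which the tool goes at most 50 mm and 8.59 degrees, less where a joint would pass 70% of its speed; a pose out of reach is approached as far as the arm can. A call with a number of a shift or a turn outside -1 to 1 is refused whole. A call with a gripper value outside its range is refused whole. The fingers move at their own pace and stop on an object; "force" is the grip in N (left out, the last holds). Time passes only in rows, so rows that repeat a pose let the fingers close. It gives the time, the measured TCP pose, the force and the opening at its end, in the units of the state.
- r.observe(): the state, without advancing time (a new reading comes with each control period).
- r.read_camera(name): name is "side" or "top"; returns a dict with "frame" (420x560x3 uint8, red, green, blue), "fx", "fy", "cx", "cy" (pixels), "k1" (the pictures are not rectified: a ray, as slopes to the right and down, at radius r is drawn at 1 + k1 r^2 times it, then the intrinsics apply), "cam_to_world" (4x4, takes a point from camera to world coordinates). Camera axes: x right, y up, looking along -z (the intrinsics and any distortion apply to the point x, -y, -z); pixel columns grow to the right and rows downward; lengths in m; the calibration is good to about 2 mm. A picture is of the moment at which its call begins. There is no depth.
- r.close_job(): hands the job in, once; it reports no verdict.
Trained networks look in the newest picture that a camera, given by its name, has taken for a name from the list of things; names that differ only in an ending like _2 or _b are one class to them, and where a whole thing is asked for, a point or a joint stands for the part that bears it (a point fixed in the world has none). Each returns a list of dicts, best first, with "score" (0 to 1); they miss things now and then, are a little off and sometimes report something else, mostly with a low value. They report only what shows in the picture. A call takes as long as a camera call.
- r.boxes_of(thing, camera): "location" ([column, row] in pixels, amid what is visible of it).
The state is a dict: "clock": time; "joints": joint angles; "qd": joint speeds; "tau": joint torques, N m; "ee_pos": TCP position; "tcp_rot": TCP orientation; "ft_force": force on the tool from outside, world axes, zero at the start; "torque": the same for the moment, N m; "gripper_width": opening from 0.0 (shut) to 1.0 (fully open).
Only numpy, scipy, OpenCV 4.12 (cv2) and the standard library are available. Lean on these libraries where they do the work, as an engineer would, in place of code of your own. Each camera call takes 0.05 s, during which the arm holds its last target.

## Task

Clear the plate rack at this packing table: slide every location plate up out of the slotted rack and lay them all together in the scoop while it stands on the table. Then carry the scoop to the return hopper, press its spring flap open with the scoop's nose and keep it held open with the scoop as you tip all the plates inside. Finally stand the empty scoop upright on its rubber mat, with the flap shut again and the tape roll, spray bottle and carton left alone.

Things in the scene. Friction and masses are not known exactly. Their poses are not given: they have to be found in the camera images.
- rack: Fixed wooden slotted rack, 210 (x) x 67 (y) x 34 mm high; origin at the centre of its underside. Five upright slots in a row along its x, centres at x = -84, -42, 0, 42, 84 mm; each slot is 10.5 mm (x) by 53 mm (y), its floor 8 mm above the table.
- mat: Fixed black rubber parking mat, 200 (x) x 140 (y) x 3 mm; origin at the centre of its underside. The scoop starts on it.
- scoop: Loose aluminium scoop, about 180 g: a pan 110 (x) x 66 (y) x 42 mm high with 3 mm floor, side walls and rear wall, open at its +x end (the nose) and at the top. Origin at the centre of the pan's underside, z up, +x towards the nose. An orange grip fin 12 mm thick (y) stands behind the rear wall, from x = -115 to -55 mm and from z = 32 to 76 mm.
- scoop_grip (a point): Point in the orange fin where to grasp the scoop: x = -90, y = 0, z = 55 mm in the scoop's frame; axes as the scoop's. Pinch the fin across its 12 mm (along y); free space all round it.
- scoop_nose (a point): Middle of the lower edge of the scoop's open end: x = 55, y = 0, z = 0 mm in the scoop's frame.
- hopper: Fixed blue sheet-metal return hopper, 200 (x) x 160 (y) x 200 mm high, one side wall clear; origin at the centre of its underside. In its flat top is an opening from x = -55 to 40 mm and 100 mm wide (y from -50 to 50), closed by the yellow flap; plates are tipped in over the edge at x = -55 mm, heading to +x.
- flap_hinge (a point): Middle of the flap's hinge line, level with the hopper's top: x = -55, y = 0, z = 200 mm in the hopper's frame; axes as the hopper's, the hinge line runs along y.
- flap_edge (a point): Middle of the flap's free edge, 94 mm from the hinge line, with a black stripe.
- flap (a joint): Angle of the yellow spring flap, rad: 0 shut (level with the hopper's top), growing as the free edge swings down into the hopper, up to 1.35. The spring shuts it; pressing it open takes about 1.3 to 2.5 N near the free edge. Plates laid on it do not open it by their weight.
- plate1_c (a point): Centre of the yellow plastic location plate, 8 (x) x 50 (y) x 62 mm (z), 28 g, may be absent. At the start it stands in a slot of the rack, thin across the rack's x, its top 70 mm above the table, 36 mm of it showing.
- plate2_c (a point): Centre of the red plastic location plate, 8 (x) x 50 (y) x 62 mm (z), 28 g, may be absent. At the start it stands in a slot of the rack, thin across the rack's x, its top 70 mm above the table, 36 mm of it showing.
- plate3_c (a point): Centre of the green plastic location plate, 8 (x) x 50 (y) x 62 mm (z), 28 g, may be absent. At the start it stands in a slot of the rack, thin across the rack's x, its top 70 mm above the table, 36 mm of it showing.
- plate4_c (a point): Centre of the blue plastic location plate, 8 (x) x 50 (y) x 62 mm (z), 28 g, may be absent. At the start it stands in a slot of the rack, thin across the rack's x, its top 70 mm above the table, 36 mm of it showing.
- plate5_c (a point): Centre of the white plastic location plate, 8 (x) x 50 (y) x 62 mm (z), 28 g, may be absent. At the start it stands in a slot of the rack, thin across the rack's x, its top 70 mm above the table, 36 mm of it showing.
- tape: Bystander: amber tape roll lying flat, 100 mm across, 48 mm high; origin under its centre.
- spray: Bystander: blue spray bottle, 64 mm across, 170 mm high; origin under its centre.
- carton: Bystander: small carton 90 x 130 x 60 mm; origin under its centre.

How it is judged:
On the way, in this order (a step that is already met when the one before it is completed fails the run):
1. every plate present lies in the scoop, and the scoop stands upright on the table or mat (x of plate1_c in the frame of scoop between -0.055 and 0.05 m and y of plate1_c in the frame of scoop between -0.033 and 0.033 m and z of plate1_c in the frame of scoop between 0 and 0.065 m and x of plate2_c in the frame of scoop between -0.055 and 0.05 m and y of plate2_c in the frame of scoop between -0.033 and 0.033 m and z of plate2_c in the frame of scoop between 0 and 0.065 m and x of plate3_c in the frame of scoop between -0.055 and 0.05 m and y of plate3_c in the frame of scoop between -0.033 and 0.033 m and z of plate3_c in the frame of scoop between 0 and 0.065 m and x of plate4_c in the frame of scoop between -0.055 and 0.05 m and y of plate4_c in the frame of scoop between -0.033 and 0.033 m and z of plate4_c in the frame of scoop between 0 and 0.065 m and x of plate5_c in the frame of scoop between -0.055 and 0.05 m and y of plate5_c in the frame of scoop between -0.033 and 0.033 m and z of plate5_c in the frame of scoop between 0 and 0.065 m and angle between scoop's own z axis and vertical below 0.15 rad and height (world z) of scoop below 0.015 m), for 0.2 s.
2. the tilted scoop's nose holds the flap open (value of joint flap above 0.35 rad and contact force between scoop and hopper above 0.2 N and angle between scoop's own z axis and vertical above 0.35 rad and z of scoop_nose in the frame of hopper below 0.19 m and x of scoop_nose in the frame of hopper between -0.055 and 0.04 m), for 0.1 s.
At the end, for the whole second after the job is handed in: All plates present lie inside the hopper below its top (centres under 170 mm), the flap is shut (under 0.08 rad), and the scoop stands upright (within 0.1 rad), at rest, on its mat, its pan centre within 55 mm of the mat's centre (x of plate1_c in the frame of hopper between -0.1 and 0.1 m and y of plate1_c in the frame of hopper between -0.08 and 0.08 m and z of each of plate1_c, plate2_c, plate3_c, plate4_c, plate5_c in the frame of hopper below 0.17 m and x of plate2_c in the frame of hopper between -0.1 and 0.1 m and y of plate2_c in the frame of hopper between -0.08 and 0.08 m and x of plate3_c in the frame of hopper between -0.1 and 0.1 m and y of plate3_c in the frame of hopper between -0.08 and 0.08 m and x of plate4_c in the frame of hopper between -0.1 and 0.1 m and y of plate4_c in the frame of hopper between -0.08 and 0.08 m and x of plate5_c in the frame of hopper between -0.1 and 0.1 m and y of plate5_c in the frame of hopper between -0.08 and 0.08 m and value of joint flap below 0.08 rad and horizontal distance between scoop and mat below 0.055 m and angle between scoop's own z axis and vertical below 0.1 rad and height (world z) of scoop below 0.012 m and linear speed of scoop below 0.02 m/s); the robot touches nothing.
It fails at once if the tape is pushed more than 30 mm (distance of tape from where it was at the start of the episode above 0.03 m).
It fails at once if the spray is pushed more than 30 mm (distance of spray from where it was at the start of the episode above 0.03 m).
It fails at once if the carton is pushed more than 30 mm (distance of carton from where it was at the start of the episode above 0.03 m).
Of plate1, plate2, plate3, plate4, plate5 only 3 to 5 are there at a start; the rules pass over those that are not, and their reading is None.
At some moment in a run one of scoop may be knocked a few centimetres aside while the robot is not near it.
It also fails if it takes over 210 s, if anything falls off the work surface, if the arm or the gripper's body presses on something with over 40 N, if the wrist force passes 120 N, or if a joint passes its speed limit or range.

## Working session

There is one attempt and no reset: what is moved stays moved. The work goes in short steps, Python scripts to look and compute and a tool call to move; the robot and the scene stay as the last step left them, time stands still between calls to the robot, and variables do not carry over. Pictures are saved under pics/ and viewed, and the job is handed in when it is done.

Besides the shell and the picture viewer there is one more tool, called after "Emit:" as name(argument=value, ...) on one line, values as JSON. drive_tool: Moves the arm, as the interface text tells. Shift numbers are shares of 15 cm and turn numbers shares of 90 degrees, none past 1 either way. Its arguments: {"type":"object","properties":{"plan":{"type":"array"},"force":{"type":"number"}},"required":["plan"]}

```bash
mkdir -p pics; ls
cat > h.py <<'E'
import numpy as np, cv2
from cell import r
def cam(name,save=None):
    c=r.read_camera(name)
    if save: cv2.imwrite('pics/'+save,c['frame'][:,:,::-1])
    return c
def K(c): return np.array([[c['fx'],0,c['cx']],[0,c['fy'],c['cy']],[0,0,1.]])
def ray(c,px):
    p=cv2.undistortPoints(np.array([[px]],float),K(c),np.array([c['k1'],0,0,0.]))[0,0]
    T=np.array(c['cam_to_world']); d=T[:3,:3]@np.array([p[0],-p[1],-1]); return T[:3,3],d
def atz(c,px,z):
    o,d=ray(c,px); return o+d*(z-o[2])/d[2]
def proj(c,P):
    T=np.linalg.inv(np.array(c['cam_to_world'])); P=np.atleast_2d(P)@T[:3,:3].T+T[:3,3]
    s=np.c_[P[:,0]/-P[:,2],-P[:,1]/-P[:,2]]; r2=(s**2).sum(1,keepdims=True); s=s*(1+c['k1']*r2)
    return s*[c['fx'],c['fy']]+[c['cx'],c['cy']]
E
python3 - <<'E'
from h import *
np.set_printoptions(precision=4,suppress=True)
for n in('side','top'):
    c=cam(n,n+'0.png'); print(n,{k:(v if k!='frame' else 0) for k,v in c.items()})
o=r.observe(); print(o)
E
```

```text
pics
side {'frame': 0, 'fx': 381.5170865835755, 'fy': 381.5170865835755, 'cx': 272.7597013997056, 'cy': 205.63941433254632, 'k1': -0.08761840240952659, 'cam_to_world': array([[-0.9991,  0.0045, -0.0424,  0.5465],
       [-0.0386, -0.5176,  0.8547,  0.9909],
       [-0.0181,  0.8556,  0.5173,  0.7567],
       [ 0.    ,  0.    ,  0.    ,  1.    ]])}
top {'frame': 0, 'fx': 536.4020489625567, 'fy': 536.4020489625567, 'cx': 277.74534017443386, 'cy': 212.3738939476994, 'k1': -0.18639059015545126, 'cam_to_world': array([[ 0.001 ,  0.9948, -0.1018,  0.4521],
       [-0.9999,  0.0022,  0.0116,  0.0227],
       [ 0.0118,  0.1017,  0.9947,  1.5188],
       [ 0.    ,  0.    ,  0.    ,  1.    ]])}
{'clock': 0.1, 'joints': array([ 1.0287,  0.1815,  1.6078,  0.    ,  1.3538, -0.2063]), 'qd': array([-0.0005, -0.0024, -0.0031,  0.0018,  0.0009,  0.0015]), 'tau': array([  0.0019, -43.4824, -34.2697,   0.0704,   0.0341,  -0.0001]), 'ee_pos': array([0.1892, 0.5424, 0.1994]), 'tcp_rot': array([[-0.0008,  0.3295,  0.9441],
       [-0.0013,  0.9441, -0.3295],
       [-1.    , -0.0015, -0.0003]]), 'ft_force': array([ 0.0606, -0.5567, -0.3085]), 'torque': array([-0.0509, -0.0052, -0.0512]), 'gripper_width': 1.0007687336405178}
```

View pics/side0.png

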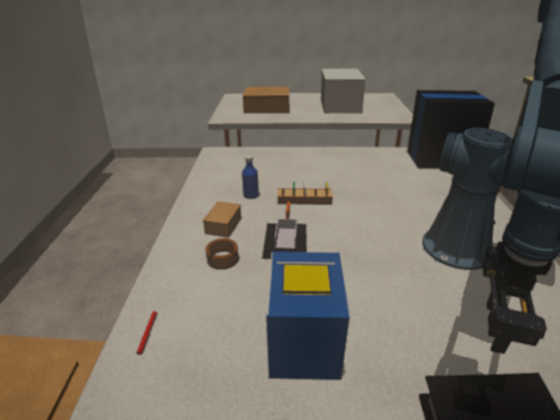

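View pics/top0.png

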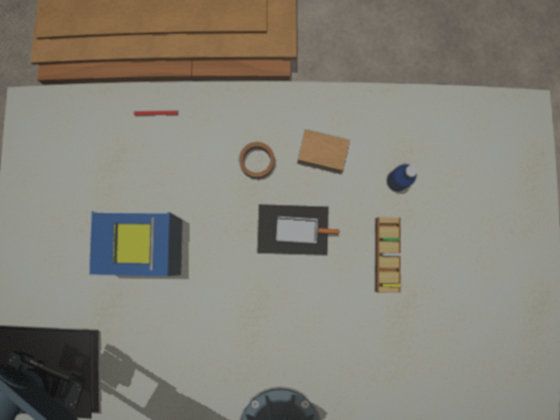

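The side view shows the hopper at (305,310), the scoop on its mat at (287,235), the rack at (305,196) and the bystanders at left. The top view shows the hopper at (135,244), scoop at (297,230) and rack at (389,255). I'll enlarge these.

Run:
```python
import cv2
a=cv2.imread('pics/top0.png'); 
cv2.imwrite('pics/t0a.png',cv2.resize(a[190:310,240:420],None,fx=4.4,fy=4.4,interpolation=cv2.INTER_CUBIC))
cv2.imwrite('pics/t0h.png',cv2.resize(a[195:295,75:200],None,fx=6,fy=6,interpolation=cv2.INTER_CUBIC))
a=cv2.imread('pics/side0.png'); 
cv2.imwrite('pics/s0a.png',cv2.resize(a[170:270,240:350],None,fx=6,fy=6,interpolation=cv2.INTER_CUBIC))
```

```text
(no output)
```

View pics/t0a.png

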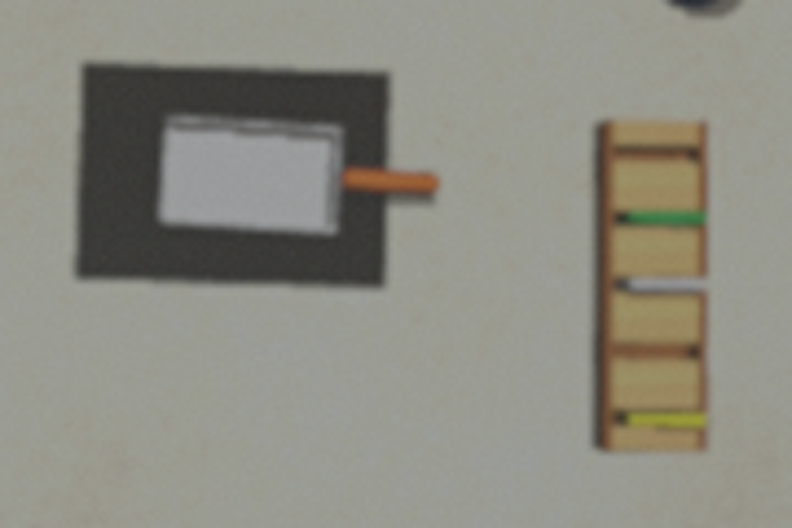

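View pics/t0h.png

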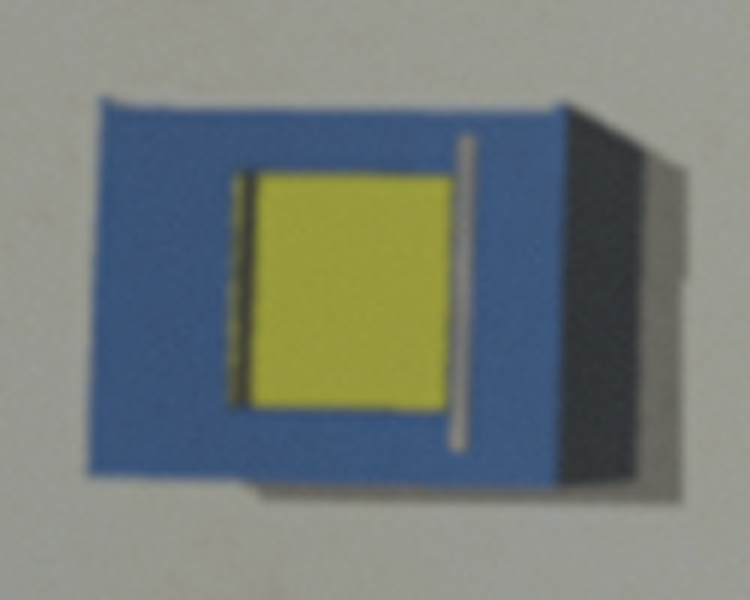

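View pics/s0a.png

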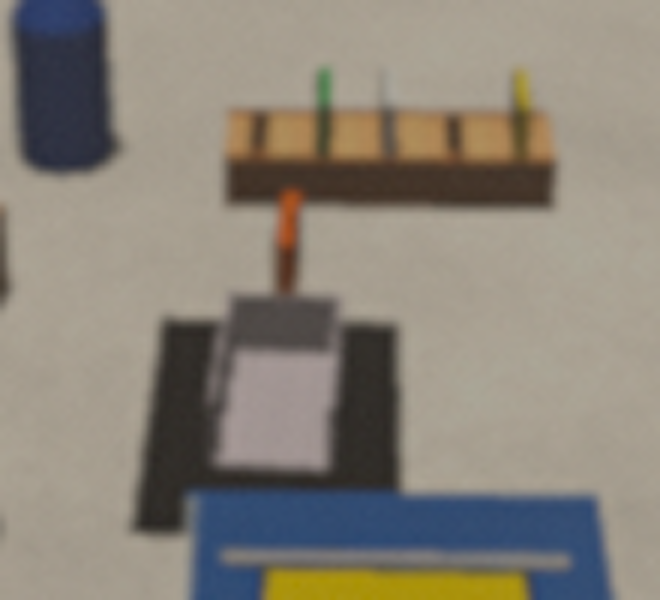

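Three plates are present, green, white and yellow. The scoop nose and the hopper's +x both point towards world +y. Next I'll measure positions.

Run:
```python
from h import *
np.set_printoptions(precision=4,suppress=True)
t=cam('top'); s=cam('side')
f=lambda a,o,k:(np.array(a)+.5)/k+np.array(o)-.5
T=lambda x,y,z:atz(t,f((x,y),(240,190),4.4),z)
S=lambda x,y,z:atz(s,f((x,y),(240,170),6),z)
H=lambda x,y,z:atz(t,f((x,y),(75,195),6),z)
print('rack',[T(*p,.034)[:2] for p in((612,121),(708,121),(612,450),(708,450))])
print('mat',[T(*p,.003)[:2] for p in((84,64),(390,72),(78,279),(384,287))])
print('matS',[S(*p,.003)[:2] for p in((163,318),(398,325),(135,530))])
print('scoop rim',[T(*p,.045)[:2] for p in((163,115),(345,125),(158,222),(338,235))])
print('fin end top',T(437,184,.079),'fin front',T(345,179,.079))
print('green top ends',T(628,218,.07),T(705,218,.07),'white',T(630,285,.07),T(706,285,.07),'yel',T(628,418,.07),T(706,420,.07))
print('side green',S(324,70,.07),'white',S(383,70,.07),'yel',S(522,72,.07))
print('rackS',[S(*p,.034)[:2] for p in((230,110),(552,110),(228,158),(553,161))])
print('hopper top',[H(*p,.2)[:2] for p in((103,100),(566,106),(90,475),(556,485))])
print('flap',[H(*p,.2)[:2] for p in((232,172),(462,172),(228,408),(452,412))])
for th in ('rack','mat','scoop','hopper','plate1_c','plate2_c','plate3_c','plate4_c','plate5_c','tape','spray','carton','scoop_grip','scoop_nose'):
    for c,n in((t,'top'),(s,'side')):
        b=r.boxes_of(th,n); print(th,n,[(np.round(x['location'],1),round(x['score'],2)) for x in b[:2]], atz(c,b[0]['location'],0)[:2] if b else '')
```

```text
rack [array([ 0.5912, -0.2779]), array([ 0.5913, -0.3404]), array([ 0.3826, -0.2752]), array([ 0.3819, -0.3371])]
mat [array([0.6305, 0.0592]), array([ 0.6258, -0.139 ]), array([0.4917, 0.0625]), array([ 0.4867, -0.1341])]
matS [array([ 0.6252, -0.1377]), array([ 0.4863, -0.1318]), array([0.6294, 0.061 ])]
scoop rim [array([0.5934, 0.0085]), array([ 0.5874, -0.1058]), array([0.5263, 0.0116]), array([ 0.5182, -0.1011])]
fin end top [ 0.548  -0.1593  0.079 ] fin front [ 0.551  -0.1027  0.079 ]
green top ends [ 0.5274 -0.2797  0.07  ] [ 0.5273 -0.3284  0.07  ] white [ 0.4859 -0.2803  0.07  ] [ 0.4857 -0.3284  0.07  ] yel [ 0.4039 -0.2782  0.07  ] [ 0.4021 -0.3273  0.07  ]
side green [ 0.5289 -0.3273  0.07  ] white [ 0.4907 -0.3275  0.07  ] yel [ 0.4012 -0.3253  0.07  ]
rackS [array([ 0.5905, -0.339 ]), array([ 0.3783, -0.3404]), array([ 0.59 , -0.275]), array([ 0.384 , -0.2728])]
hopper top [array([0.5888, 0.4763]), array([0.5867, 0.2778]), array([0.4318, 0.4774]), array([0.4303, 0.2793])]
flap [array([0.5587, 0.4191]), array([0.5591, 0.3209]), array([0.4604, 0.4183]), array([0.4599, 0.
[... 1111 characters left out ...]
791  0.0842]
tape side [(array([220.7, 255. ]), 0.61)] [0.7624 0.0452]
spray top [(array([399.8, 178.2]), 0.59), (array([252.6, 147.5]), 0.52)] [ 0.708  -0.3494]
spray side [(array([251.8, 179.7]), 0.86), (array([328.6, 186.9]), 0.51)] [ 0.7077 -0.4755]
carton top [(array([320.4, 150.5]), 0.62)] [ 0.7877 -0.1183]
carton side [(array([222.2, 219.1]), 0.97)] [ 0.7892 -0.163 ]
scoop_grip top [(array([298.4, 227.7]), 0.64)] [ 0.5638 -0.0537]
scoop_grip side [(array([288.1, 231.6]), 0.95), (array([271.6, 243.7]), 0.65)] [ 0.549  -0.0871]
scoop_nose top [(array([298.3, 230.8]), 0.91), (array([138.5, 247.9]), 0.35)] [ 0.555  -0.0534]
scoop_nose side [(array([285.3, 227.3]), 0.86)] [ 0.5589 -0.1132]
```

Emit:
drive_tool(plan=[[0.2,-0.3,0.3,0,0,-0.1,0],[0.4,-0.6,0.6,0,0,-0.2,0],[0.6,-0.9,0.6,0,0,-0.3,0],[0.7,-1,0.6,0,0,-0.4,0.3]], force=25)

```text
clock: 2.0
ee_pos: [0.2894, 0.3996, 0.2904]
tcp_rot: [[0.002, 0.808, 0.589], [0.002, 0.589, -0.808], [-1.0, 0.003, -0.0]]
ft_force: [0.9, 0.8, -0.1]
gripper_width: 0.929
```

Emit:
drive_tool(plan=[[0.2,-0.33,0,0,0,-0.1,0.5],[0.4,-0.66,0,0,0,-0.2,0.5],[0.5,-1,0,0,0,-0.3,0.5],[0.5,-1,0,0,0,-0.3856,0.5]])

```text
clock: 2.4
ee_pos: [0.3649, 0.2471, 0.2885]
tcp_rot: [[0.001, 1.0, 0.025], [-0.001, 0.025, -1.0], [-1.0, 0.001, 0.001]]
ft_force: [0.3, 1.2, 0.2]
gripper_width: 0.572
```

Emit:
drive_tool(plan=[[0.1,-0.33,0,0,0,0,0.5],[0.2,-0.66,0,0,0,0,0.5],[0.2,-1,0,0,0,0,0.5]])

```text
clock: 2.7
ee_pos: [0.3943, 0.1029, 0.2886]
tcp_rot: [[0.001, 0.999, 0.036], [-0.0, 0.036, -0.999], [-1.0, 0.001, 0.0]]
ft_force: [-0.6, -0.3, -0.6]
gripper_width: 0.502
```

Run:
```python
from h import *
np.set_printoptions(precision=4,suppress=True)
o=r.observe(); print(o)
```

```text
{'clock': 2.7, 'joints': array([-0.038 , -0.2845,  1.8746, -0.0001,  1.5504, -0.0735]), 'qd': array([-1.2664, -0.3957,  0.3087,  0.0002,  0.0982, -1.253 ]), 'tau': array([  7.6362, -20.4156, -36.4929,   0.2211,   0.0787,   1.7185]), 'ee_pos': array([0.3943, 0.1029, 0.2886]), 'tcp_rot': array([[ 0.0011,  0.9994,  0.0355],
       [-0.0001,  0.0355, -0.9994],
       [-1.    ,  0.001 ,  0.0001]]), 'ft_force': array([-0.5645, -0.326 , -0.5797]), 'torque': array([-0.1354,  0.0881,  0.0271]), 'gripper_width': 0.5023695432905657}
```

Emit:
drive_tool(plan=[[0,-0.33,0,0,0,0,0.5],[0,-0.66,0,0,0,0,0.5],[0,-1,0,0,0,0,0.5]])

```text
clock: 3.0
ee_pos: [0.3932, -0.0462, 0.2888]
tcp_rot: [[0.001, 0.999, 0.035], [-0.0, 0.035, -0.999], [-1.0, 0.001, 0.0]]
ft_force: [1.7, 1.2, -0.3]
gripper_width: 0.498
```

Emit:
drive_tool(plan=[[0,-0.33,0,0,0,0,0.5],[0,-0.66,0,0,0,0,0.5],[0,-1,0,0,0,0,0.5]])

```text
clock: 3.3
ee_pos: [0.3932, -0.1955, 0.2888]
tcp_rot: [[0.001, 0.999, 0.035], [-0.001, 0.035, -0.999], [-1.0, 0.001, 0.001]]
ft_force: [1.3, 0.3, 1.1]
gripper_width: 0.502
```

Emit:
drive_tool(plan=[[0,-0.33,-0.2,0,0,0,0.5],[0.03,-0.66,-0.5,0,0,0,0.5],[0.03,-0.66,-0.8,0,0,0,0.5],[0.03,-0.66,-1,0,0,0,0.5],[0.03,-0.66,-1,0,0,0,0.5],[0.03,-0.66,-1,0,0,0,0.5],[0.03,-0.66,-1,0,0,0,0.5]])

```text
clock: 4.0
ee_pos: [0.3995, -0.2933, 0.1412]
tcp_rot: [[0.003, 0.999, 0.036], [-0.003, 0.036, -0.999], [-1.0, 0.003, 0.003]]
ft_force: [0.4, 0.4, 0.0]
gripper_width: 0.496
```

Run:
```python
from h import *
np.set_printoptions(precision=4,suppress=True)
o=r.observe(); print(o)
t=cam('top'); s=cam('side')
a=t['frame'][:,:,::-1]; b=s['frame'][:,:,::-1]
cv2.imwrite('pics/p1.png',np.hstack([cv2.resize(a[200:300,330:430],None,fx=4,fy=4,interpolation=cv2.INTER_CUBIC),cv2.resize(b[130:230,250:350],None,fx=4,fy=4,interpolation=cv2.INTER_CUBIC)]))
```

```text
{'clock': 4.0, 'joints': array([-0.8734,  0.0629,  1.8641,  0.0001,  1.2103, -0.9091]), 'qd': array([ 0.0051, -0.0159, -0.0048,  0.0005, -0.0066,  0.0012]), 'tau': array([ -0.2487, -33.6745, -30.8122,   0.0209,   0.1089,   0.0007]), 'ee_pos': array([ 0.3995, -0.2933,  0.1412]), 'tcp_rot': array([[ 0.0028,  0.9994,  0.0357],
       [-0.0032,  0.0357, -0.9994],
       [-1.    ,  0.0027,  0.0033]]), 'ft_force': array([0.4239, 0.3602, 0.0407]), 'torque': array([-0.059 ,  0.1037, -0.0159]), 'gripper_width': 0.496297346369859}
```

View pics/p1.png

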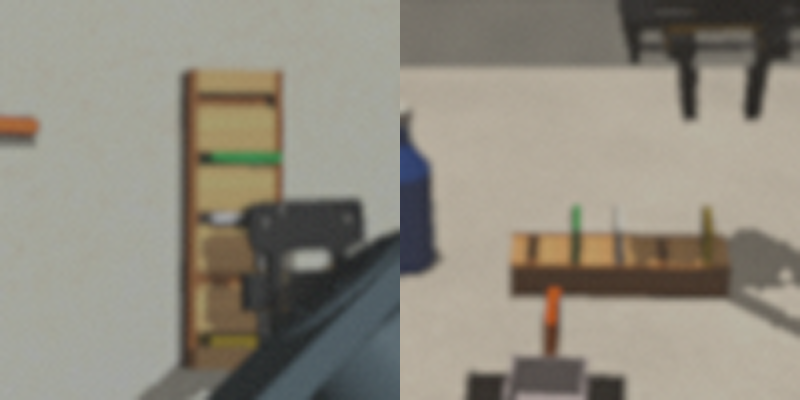

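Emit:
drive_tool(plan=[[0.02,-0.085,-0.2,0,0,-0.027,0.5],[0.02,-0.085,-0.4,0,0,-0.027,0.5],[0.02,-0.085,-0.55,0,0,-0.027,0.5],[0.02,-0.085,-0.64,0,0,-0.027,0.5],[0.02,-0.085,-0.64,0,0,-0.027,0.5],[0.02,-0.085,-0.64,0,0,-0.027,1],[0.02,-0.085,-0.64,0,0,-0.027,1],[0.02,-0.085,-0.64,0,0,-0.027,1],[0.02,-0.085,-0.64,0,0,-0.027,1],[0.02,-0.085,-0.64,0,0,-0.027,1],[0.02,-0.085,-0.64,0,0,-0.027,1],[0.02,-0.085,-0.64,0,0,-0.027,1]], force=20)

```text
clock: 5.3
ee_pos: [0.4011, -0.3051, 0.0424]
tcp_rot: [[0.0, 1.0, -0.007], [-0.0, -0.007, -1.0], [-1.0, 0.0, 0.0]]
ft_force: [-0.3, 0.5, -0.3]
gripper_width: 0.006
```

Run:
```python
from h import *
np.set_printoptions(precision=4,suppress=True)
t=cam('top'); s=cam('side')
a=t['frame'][:,:,::-1]; b=s['frame'][:,:,::-1]
cv2.imwrite('pics/p2.png',np.hstack([cv2.resize(a[200:300,330:430],None,fx=4,fy=4,interpolation=cv2.INTER_CUBIC),cv2.resize(b[130:230,250:350],None,fx=4,fy=4,interpolation=cv2.INTER_CUBIC)]))
print(r.observe()['gripper_width'], proj(s,[.4011,-.3051,.0424]),proj(s,[.403,-.281,.07]),proj(s,[.403,-.331,.07]))
```

```text
0.0036074408771776135 [[326.6559 190.3525]] [[327.0738 187.0283]] [[325.9966 180.9057]]
```

View pics/p2.png

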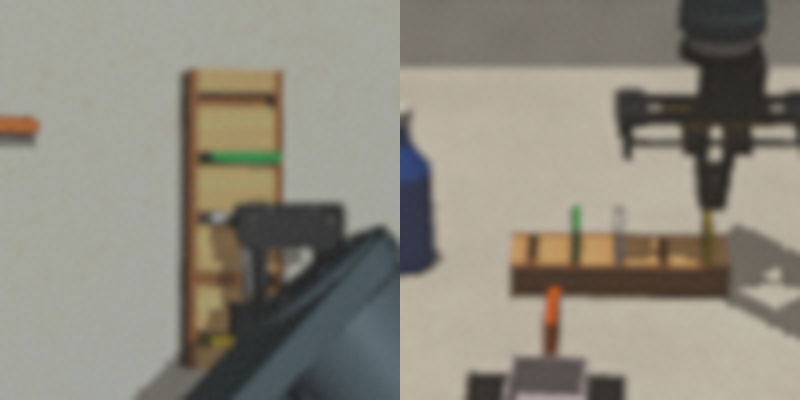

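Run:
```python
from h import *
np.set_printoptions(precision=4,suppress=True)
s=cam('side','s3.png');t=cam('top','t3.png')
for x in(.3775,.4215):
    print('p1 tip pred',proj(s,[x,-.2933,.1412]))
print('p1 seen', 250+(690-400)/4,130+118/4, 250+(750-400)/4)
for z in (.0424,.06,.07,.08): print(z,proj(s,[.4011,-.3051,z]),proj(t,[.4011,-.3051,z]))
a=s['frame'][:,:,::-1]
cv2.imwrite('pics/p3.png',cv2.resize(a[100:210,270:370],None,fx=6,fy=5.4,interpolation=cv2.INTER_CUBIC))
```

```text
p1 tip pred [[334.7227 168.5569]]
p1 tip pred [[322.8308 168.5225]]
p1 seen 322.5 159.5 337.5
0.0424 [[326.6559 190.3525]] [[389.8656 285.2053]]
0.06 [[326.903  186.3371]] [[391.2683 285.4127]]
0.07 [[327.0444 184.0338]] [[392.0801 285.5327]]
0.08 [[327.1863 181.7146]] [[392.9028 285.6542]]
```

View pics/p3.png

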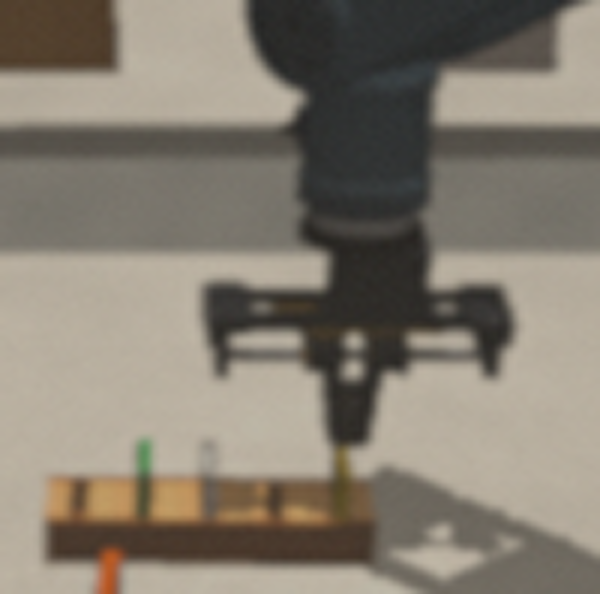

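View pics/t3.png

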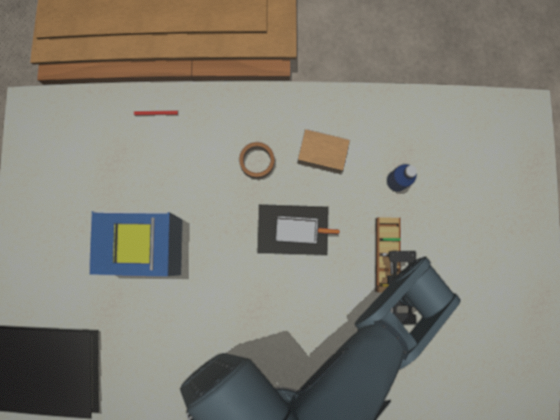

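Run:
```python
from h import *
np.set_printoptions(precision=4,suppress=True)
s=cam('side');t=cam('top')
a=t['frame'][:,:,::-1]
cv2.imwrite('pics/p4.png',cv2.resize(a[235:335,360:460],None,fx=6,fy=6,interpolation=cv2.INTER_CUBIC))
def tri(pt,ps):
    o1,d1=ray(t,pt);o2,d2=ray(s,ps)
    A=np.c_[d1,-d2]; k=np.linalg.lstsq(A,o2-o1,rcond=None)[0]; p,q=o1+k[0]*d1,o2+k[1]*d2; return (p+q)/2,np.linalg.norm(p-q)
print(tri((402.5,287),(329.5,157.4)))
```

```text
(array([ 0.3994, -0.3067,  0.1802]), np.float64(0.0031864148780036176))
```

View pics/p4.png

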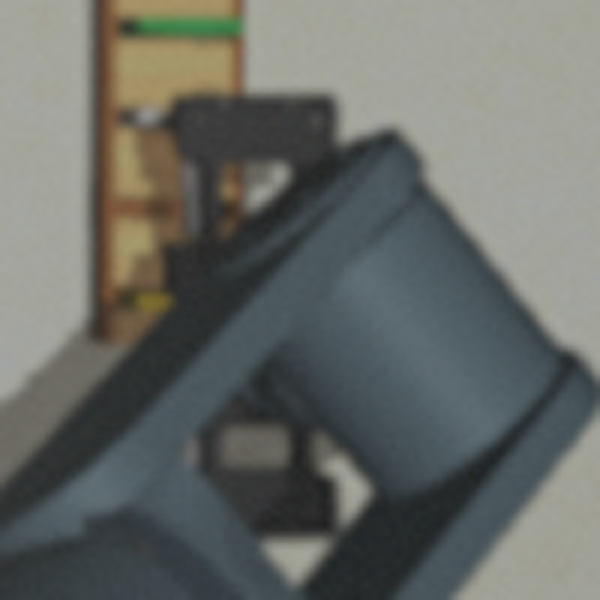

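The fingers closed empty. Both cameras put the true fingertips about 40 mm above the reported TCP z, so they shut just above the plate. I'll reopen and go down in guarded steps.

Emit:
drive_tool(plan=[[0,0,0.05,0,0,0,0.5],[0,0,0.05,0,0,0,0.5],[0,0,0.05,0,0,0,0.5],[0,0,0.05,0,0,0,0.5],[0,0,0.05,0,0,0,0.5],[0,0,-0.03,0,0,0,0.5],[0,0,-0.08,0,0,0,0.5],[0,0,-0.13,0,0,0,0.5],[0,0,-0.16,0,0,0,0.5],[0,0,-0.16,0,0,0,0.5]])

```text
clock: 6.6
ee_pos: [0.4005, -0.3044, 0.0173]
tcp_rot: [[-0.001, 1.0, -0.007], [0.002, -0.007, -1.0], [-1.0, -0.001, -0.002]]
ft_force: [-0.2, 0.9, -0.1]
gripper_width: 0.497
```

```bash
cat >> h.py <<'E'
def tri(t,s,pt,ps):
    o1,d1=ray(t,pt);o2,d2=ray(s,ps)
    A=np.c_[d1,-d2]; k=np.linalg.lstsq(A,o2-o1,rcond=None)[0]; p,q=o1+k[0]*d1,o2+k[1]*d2; return (p+q)/2,np.linalg.norm(p-q)
def crop(c,x0,x1,y0,y1,k,name):
    cv2.imwrite('pics/'+name,cv2.resize(c['frame'][y0:y1,x0:x1,::-1],None,fx=k,fy=k,interpolation=cv2.INTER_CUBIC))
E
python3 - <<'E'
from h import *
np.set_printoptions(precision=4,suppress=True)
s=cam('side'); crop(s,270,370,110,210,6,'p5.png'); o=r.observe(); print(o['ee_pos'],o['ft_force'])
E
```

```text
[ 0.4009 -0.3048  0.0178] [-0.2744 -1.0751  0.916 ]
```

View pics/p5.png

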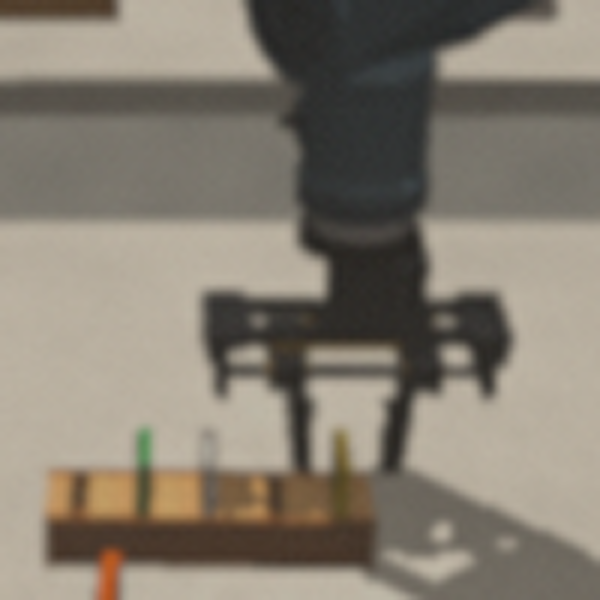

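Emit:
drive_tool(plan=[[0.018,0,-0.03,0,0,0,0.5],[0.018,0,-0.055,0,0,0,0.5],[0.018,0,-0.055,0,0,0,0.8],[0.018,0,-0.055,0,0,0,1],[0.018,0,-0.055,0,0,0,1],[0.018,0,-0.055,0,0,0,1],[0.018,0,-0.055,0,0,0,1],[0.018,0,-0.055,0,0,0,1]])

```text
clock: 7.45
ee_pos: [0.4039, -0.3051, 0.0102]
tcp_rot: [[0.0, 1.0, -0.007], [-0.0, -0.007, -1.0], [-1.0, 0.0, 0.0]]
ft_force: [-0.3, 0.5, -0.2]
gripper_width: 0.088
```

Emit:
drive_tool(plan=[[0,0,0.1,0,0,0,1],[0,0,0.25,0,0,0,1],[0,0,0.45,0,0,0,1],[0,0,0.7,0,0,0,1],[0,0,1,0,0,0,1],[0,0,1,0,0,0,1],[0,0,1,0,0,0,1]])

```text
clock: 8.15
ee_pos: [0.4043, -0.3056, 0.1611]
tcp_rot: [[0.002, 1.0, -0.007], [-0.002, -0.007, -1.0], [-1.0, 0.002, 0.002]]
ft_force: [0.2, 0.3, -1.3]
gripper_width: 0.088
```

Run:
```python
from h import *
np.set_printoptions(precision=4,suppress=True)
s=cam('side'); crop(s,250,380,80,210,4.6,'p6.png'); o=r.observe(); print(o['ee_pos'],o['ft_force'],o['joints'],o['gripper_width'])
t=cam('top'); crop(t,230,430,180,310,4,'p6t.png')
```

```text
[ 0.4035 -0.3047  0.1596] [-0.2209  0.2264 -0.6775] [-0.8819  0.0672  1.8195 -0.      1.2555 -0.8745] 0.08909295798288121
```

View pics/p6.png

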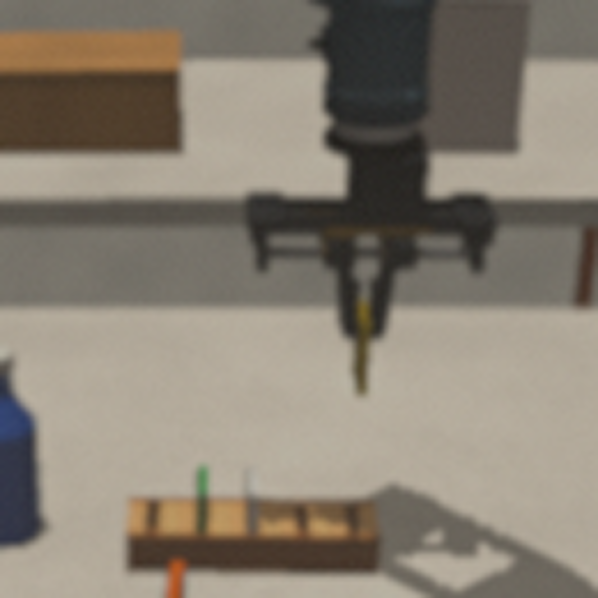

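View pics/p6t.png

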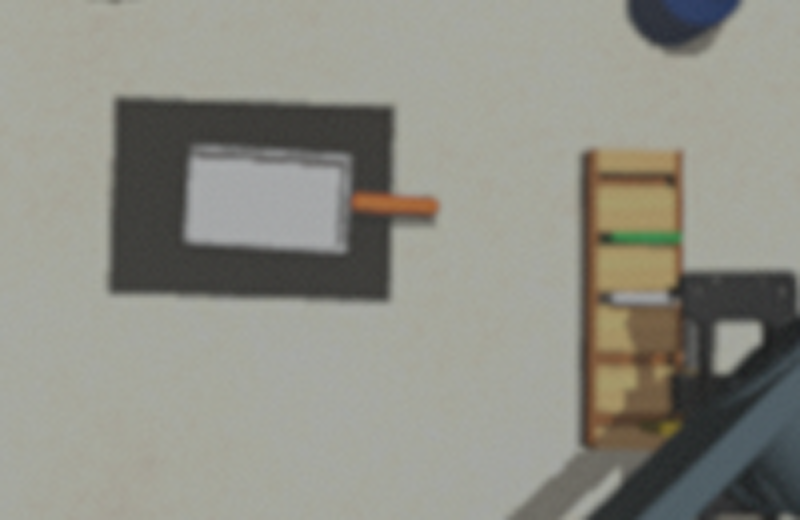

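Emit:
drive_tool(plan=[[0.1,0.15,0.2,0,0,0.09,1],[0.2,0.35,0.4,0,0,0.18,1],[0.35,0.55,0.6,0,0,0.27,1],[0.5,0.8,0.6,0,0,0.36,1],[0.6,0.95,0.6,0,0,0.45,1],[0.6,1,0.6,0,0,0.54,1],[0.6,1,0.6,0,0,0.63,1],[0.6,1,0.6,0,0,0.72,1],[0.6,1,0.6,0,0,0.81,1],[0.6,1,0.6,0,0,0.9,1],[0.6,1,0.6,0,0,0.96,1],[0.6,1,0.6,0,0,0.96,1],[0.6,1,0.6,0,0,0.96,1]])

```text
clock: 9.55
ee_pos: [0.4932, -0.1548, 0.2486]
tcp_rot: [[-0.002, 0.073, 0.997], [0.001, 0.997, -0.073], [-1.0, 0.001, -0.003]]
ft_force: [-0.4, 1.1, -0.9]
gripper_width: 0.087
```

Emit:
drive_tool(plan=[[0.1,0.2,0,0,0,0,1],[0.25,0.45,0,0,0,0,1],[0.4,0.7,0,-0.08,0,0,1],[0.4,0.7,0,-0.16,0,0,1],[0.4,0.7,0,-0.24,0,0,1],[0.4,0.7,0,-0.33,0,0,1],[0.4,0.7,0,-0.33,0,0,1],[0.4,0.7,0,-0.33,0,0,1],[0.4,0.7,0,-0.33,0,0,1]])

```text
clock: 10.45
ee_pos: [0.554, -0.0508, 0.2504]
tcp_rot: [[-0.0, 0.072, 0.997], [-0.494, 0.867, -0.063], [-0.87, -0.492, 0.035]]
ft_force: [0.4, -0.1, -1.0]
gripper_width: 0.088
```

Run:
```python
from h import *
np.set_printoptions(precision=4,suppress=True)
s=cam('side','s7.png'); crop(s,210,370,80,270,3.1,'p7.png'); o=r.observe(); print(o['ee_pos'],o['tcp_rot'],o['ft_force'],o['joints'],o['gripper_width'])
t=cam('top','t7.png'); crop(t,230,380,180,290,4.5,'p7t.png')
```

```text
[ 0.5541 -0.0513  0.2507] [[-0.0002  0.073   0.9973]
 [-0.4941  0.8671 -0.0636]
 [-0.8694 -0.4928  0.0359]] [ 0.1796  0.2511 -0.0158] [ 0.0069  0.1597  1.6216 -0.526   1.3918 -1.3866] 0.08982226749657485
```

View pics/p7.png

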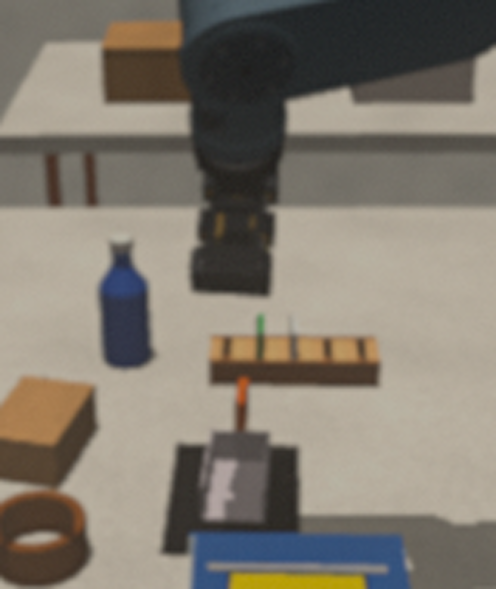

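View pics/p7t.png

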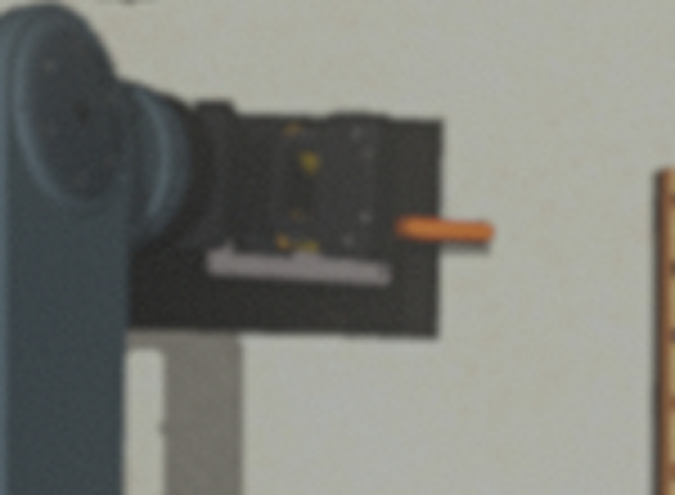

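```bash
cat > kin.py <<'E'
import numpy as np
from scipy.spatial.transform import Rotation as R
from scipy.optimize import least_squares
def Rx(a):return R.from_rotvec([a,0,0]).as_matrix()
def Ry(a):return R.from_rotvec([0,a,0]).as_matrix()
def Rz(a):return R.from_rotvec([0,0,a]).as_matrix()
def fk(q,p):
    e,d1,L2,a3,L3,d6=p
    A=Rz(q[0]); x=A@[0,e,d1]; A=A@Ry(q[1]); x=x+A@[0,0,L2]; A=A@Ry(q[2]); x=x+A@[a3,0,L3]
    A=A@Rz(q[3])@Ry(q[4]); x=x+A@[0,0,d6]; A=A@Rz(q[5])
    # tool x = A z ; tool y = A y
    return x,np.c_[A[:,2],A[:,1],np.cross(A[:,2],A[:,1])]
D=[([1.0287,0.1815,1.6078,0,1.3538,-0.2063],[0.1892,.5424,.1994]),
([-0.8734,0.0629,1.8641,0.0001,1.2103,-0.9091],[.3995,-.2933,.1412]),
([-0.8819,0.0672,1.8195,0,1.2555,-0.8745],[.4035,-.3047,.1596]),
([0.0069,0.1597,1.6216,-0.526,1.3918,-1.3866],[.5541,-.0513,.2507])]
f=lambda p:np.concatenate([fk(np.array(q),p)[0]-np.array(x) for q,x in D])
s=least_squares(f,[.118,.3,.4,0,.4,.2])
P=s.x
if __name__=='__main__':
    np.set_printoptions(precision=4,suppress=True)
    print(P); print(f(P).reshape(-1,3)*1000); print(fk(np.array(D[3][0]),P)[1])
E
python3 kin.py
```

```text
[0.1178 0.3163 0.4368 0.0868 0.5151 0.35  ]
[[-0.0029  0.0501  0.0773]
 [-0.0202 -0.0231  0.0164]
 [-0.0009  0.0143 -0.0687]
 [-0.0387 -0.0067 -0.025 ]]
[[-0.0003 -0.9973  0.073 ]
 [-0.4941  0.0636  0.8671]
 [-0.8694 -0.0358 -0.4928]]
```

Run:
```python
from h import *
np.set_printoptions(precision=1,suppress=True)
s=cam('side');t=cam('top')
for n,P in(('A',[.561,.098,.325]),('B',[.561,.077,.330]),('A-',[.547,-.064,.417]),('B-',[.547,-.085,.422])):
    ps=proj(s,P)[0];pt=proj(t,P)[0]; print(n,(ps-[210,80])*3.1,(pt-[230,180])*4.5)
```

```text
A [227.8 278.3] [ 35.2 171.7]
B [228.1 262.1] [ 77.  170.8]
A- [245.2 110.5] [375.8 184.5]
B- [245.2  98.3] [422.4 183.7]
```

The tool-length error of about 42 mm lies along the tool axis, so the reported TCP is practically at the held plate's bottom edge. I'll lower the plate, tilted, into the pan near the rear wall.

Emit:
drive_tool(plan=[[0,-0.1,-0.2,0,0,0,1],[0,-0.225,-0.5,0,0,0,1],[0,-0.225,-0.8,0,0,0,1],[0,-0.225,-1,0,0,0,1],[0,-0.225,-1,0,0,0,1],[0,-0.225,-1,0,0,0,1]])

```text
clock: 11.25
ee_pos: [0.5541, -0.0845, 0.1009]
tcp_rot: [[-0.001, 0.071, 0.997], [-0.496, 0.866, -0.062], [-0.869, -0.494, 0.035]]
ft_force: [0.4, -0.2, 0.2]
gripper_width: 0.092
```

Run:
```python
from h import *
np.set_printoptions(precision=4,suppress=True)
s=cam('side','s8.png'); crop(s,230,350,150,270,5,'p8.png'); o=r.observe(); print(o['ee_pos'],o['tcp_rot'],o['ft_force'],o['joints'],o['gripper_width'])
t=cam('top','t8.png'); crop(t,230,380,180,290,4.5,'p8t.png')
```

```text
[ 0.5551 -0.0844  0.1021] [[ 0.002   0.0719  0.9974]
 [-0.4958  0.8663 -0.0615]
 [-0.8684 -0.4944  0.0374]] [ 0.0758 -0.468  -0.5093] [-0.052   0.3237  1.7497 -0.5848  1.1122 -1.2746] 0.08740466170429467
```

View pics/p8.png

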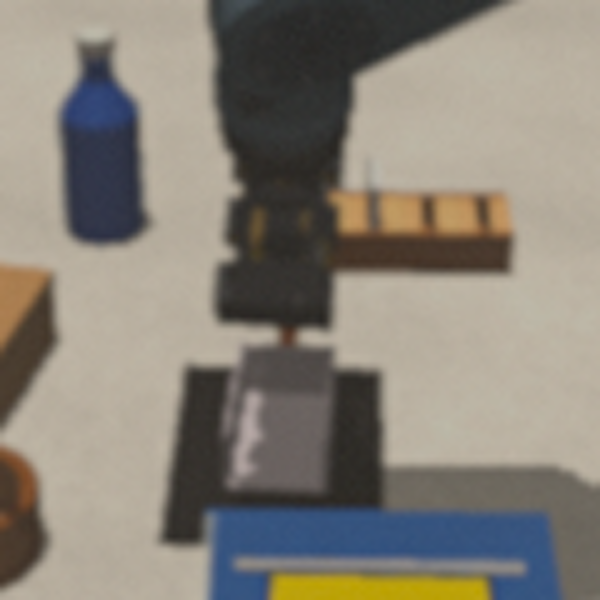

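View pics/p8t.png

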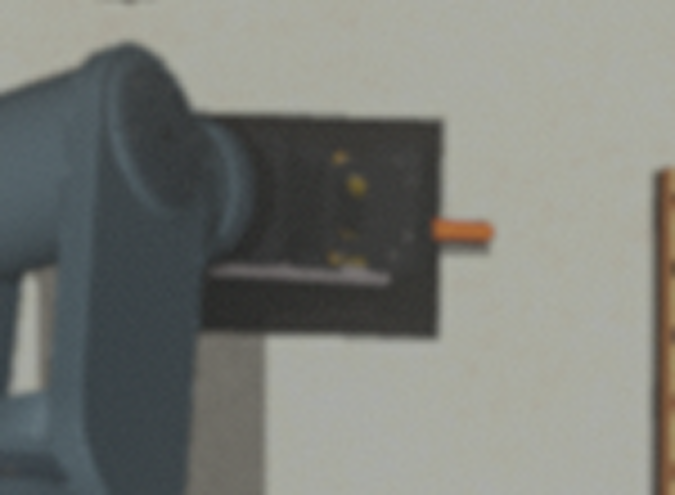

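Emit:
drive_tool(plan=[[0,0,-0.15,0,0,0,1],[0,0,-0.3,0,0,0,1],[0,0,-0.42,0,0,0,1],[0,0,-0.5,0,0,0,1],[0,0,-0.54,0,0,0,1],[0,0,-0.57,0,0,0,1],[0,0,-0.57,0,0,0,1]])

```text
clock: 12.05
ee_pos: [0.5542, -0.0838, 0.015]
tcp_rot: [[0.001, 0.071, 0.998], [-0.496, 0.866, -0.061], [-0.869, -0.494, 0.036]]
ft_force: [-0.6, -0.4, 0.4]
gripper_width: 0.09
```

Emit:
drive_tool(plan=[[0,0,-0.015,0,0,0,0.9],[0,0,-0.015,0,0,0,0.8],[0,0,-0.015,0,0,0,0.72],[0,0,-0.015,0,0,0,0.72],[0,0.03,0.04,0,0,0,0.72],[0,0.06,0.1,0,0,0,0.72],[0,0.1,0.17,0,0,0,0.72],[0,0.16,0.28,0,0,0,0.72],[0,0.24,0.42,0,0,0,0.72],[0,0.32,0.56,0,0,0,0.72],[0,0.32,0.75,0.05,0,0,0.72],[0,0.32,1,0.14,0,0,0.72],[0,0,1,0.23,0,0,0.72],[0,-0.35,1,0.32,0,0,0.72],[0,-0.7,1,0.33,0,0,0.6],[0,-0.9,1,0.33,0,0,0.6]])

```text
clock: 13.65
ee_pos: [0.5535, -0.2233, 0.1666]
tcp_rot: [[0.002, 0.073, 0.997], [-0.001, 0.997, -0.073], [-1.0, -0.001, 0.003]]
ft_force: [-0.1, 0.1, -0.0]
gripper_width: 0.402
```

Run:
```python
from h import *
np.set_printoptions(precision=4,suppress=True)
s=cam('side','s9.png'); crop(s,210,350,150,270,5,'p9.png'); o=r.observe(); print(o['ee_pos'],o['tcp_rot'],o['ft_force'],o['joints'],o['gripper_width'])
t=cam('top','t9.png'); crop(t,230,430,180,310,4,'p9t.png')
```

```text
[ 0.5534 -0.2276  0.1663] [[ 0.0022  0.0754  0.9972]
 [-0.0043  0.9971 -0.0754]
 [-1.     -0.0041  0.0025]] [-1.6132 -3.5839 -0.0807] [-0.5869  0.2602  1.5825 -0.0024  1.2947 -2.0816] 0.40250542840254094
```

View pics/p9.png

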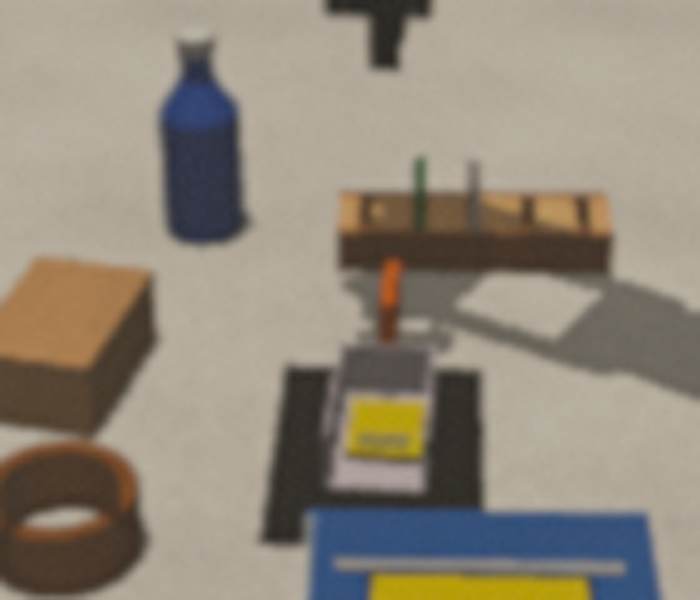

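View pics/p9t.png

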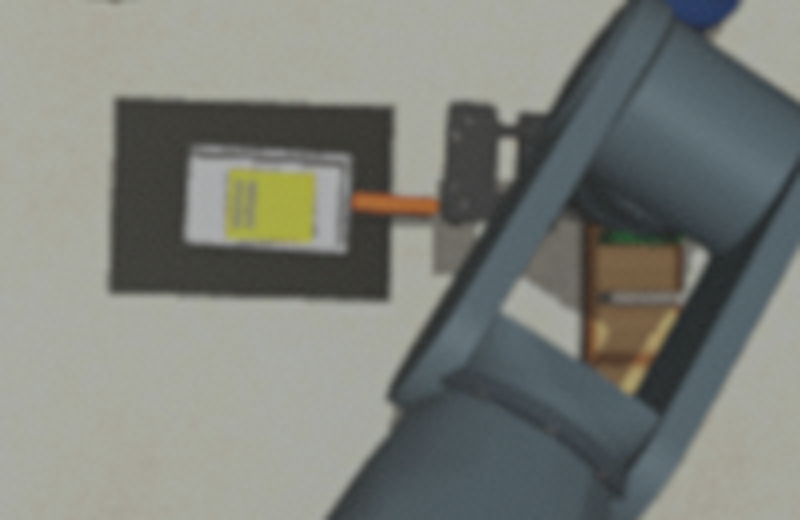

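Emit:
drive_tool(plan=[[-0.05,-0.05,0,0,0,-0.095,0.66],[-0.1,-0.1,0,0,0,-0.19,0.66],[-0.15,-0.15,0,0,0,-0.285,0.66],[-0.2,-0.2,0,0,0,-0.38,0.66],[-0.25,-0.25,0,0,0,-0.475,0.66],[-0.3,-0.3,0,0,0,-0.57,0.66],[-0.35,-0.4,0,0,0,-0.665,0.66],[-0.4,-0.45,0,0,0,-0.76,0.66],[-0.436,-0.52,-0.1,0,0,-0.855,0.66],[-0.436,-0.52,-0.2,0,0,-0.958,0.66],[-0.436,-0.52,-0.35,0,0,-0.958,0.66],[-0.436,-0.52,-0.35,0,0,-0.958,0.66],[-0.436,-0.52,-0.35,0,0,-0.958,0.66]])

```text
clock: 15.05
ee_pos: [0.4888, -0.2957, 0.1127]
tcp_rot: [[-0.0, 1.0, -0.002], [0.001, -0.002, -1.0], [-1.0, -0.0, -0.001]]
ft_force: [0.4, -0.8, 1.0]
gripper_width: 0.338
```

Run:
```python
from h import *
np.set_printoptions(precision=4,suppress=True)
s=cam('side','s10.png'); crop(s,250,350,110,210,6,'p10.png'); o=r.observe(); print(o['ee_pos'],o['tcp_rot'],o['ft_force'],o['gripper_width'])
```

```text
[ 0.4892 -0.2963  0.1134] [[ 0.001   1.     -0.0024]
 [-0.0007 -0.0024 -1.    ]
 [-1.      0.001   0.0007]] [ 0.6404 -0.7964 -0.0546] 0.34337046506283053
```

View pics/p10.png

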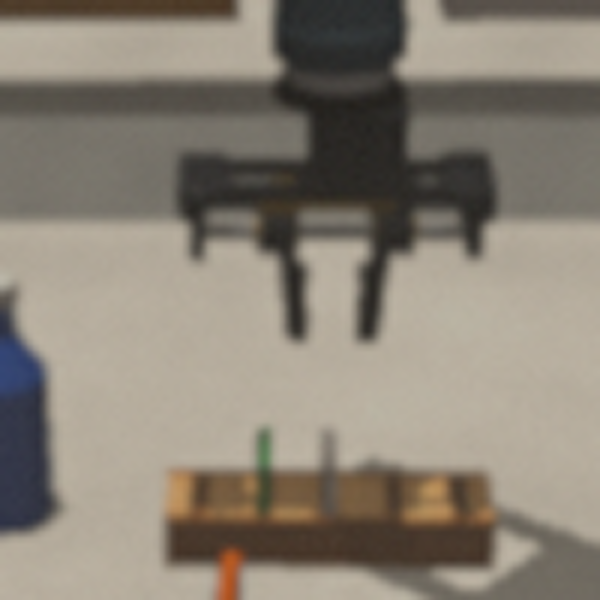

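Emit:
drive_tool(plan=[[-0.013,-0.063,-0.15,0,0,0,0.66],[-0.013,-0.063,-0.3,0,0,0,0.66],[-0.013,-0.063,-0.45,0,0,0,0.66],[-0.013,-0.063,-0.58,0,0,0,0.66],[-0.013,-0.063,-0.65,0,0,0,0.66],[-0.013,-0.063,-0.685,0,0,0,0.66],[-0.013,-0.063,-0.685,0,0,0,0.66],[-0.013,-0.063,-0.685,0,0,0,1],[-0.013,-0.063,-0.685,0,0,0,1],[-0.013,-0.063,-0.685,0,0,0,1],[-0.013,-0.063,-0.685,0,0,0,1],[-0.013,-0.063,-0.685,0,0,0,1]])

```text
clock: 16.3
ee_pos: [0.4869, -0.3067, 0.0102]
tcp_rot: [[0.001, 1.0, -0.004], [-0.001, -0.004, -1.0], [-1.0, 0.001, 0.001]]
ft_force: [-0.5, 0.5, 5.3]
gripper_width: 0.088
```

Emit:
drive_tool(plan=[[0,0,0.1,0,0,0,1],[0,0,0.25,0,0,0,1],[0,0,0.45,0,0,0,1],[0,0,0.7,0,0,0,1],[0,0,1,0,0,0,1],[0,0,1,0,0,0,1],[0,0,1,0,0,0,1]])

```text
clock: 17.0
ee_pos: [0.487, -0.3069, 0.1614]
tcp_rot: [[0.002, 1.0, -0.004], [-0.002, -0.004, -1.0], [-1.0, 0.002, 0.002]]
ft_force: [-0.6, 0.3, -0.8]
gripper_width: 0.087
```

Emit:
drive_tool(plan=[[0.1,0.15,0.2,0,0,0.09,1],[0.15,0.35,0.4,0,0,0.18,1],[0.2,0.55,0.6,0,0,0.27,1],[0.3,0.8,0.6,0,0,0.36,1],[0.3,0.95,0.6,0,0,0.45,1],[0.3,1,0.6,0,0,0.54,1],[0.3,1,0.6,0,0,0.63,1],[0.3,1,0.6,0,0,0.72,1],[0.3,1,0.6,0,0,0.81,1],[0.3,1,0.6,0,0,0.9,1],[0.3,1,0.6,0,0,0.96,1],[0.3,1,0.6,0,0,0.96,1],[0.3,1,0.6,0,0,0.96,1]])

```text
clock: 18.3
ee_pos: [0.5308, -0.156, 0.2481]
tcp_rot: [[-0.002, 0.07, 0.998], [0.001, 0.998, -0.07], [-1.0, 0.001, -0.002]]
ft_force: [0.4, -1.0, -0.1]
gripper_width: 0.092
```

Run:
```python
from h import *
np.set_printoptions(precision=4,suppress=True)
s=cam('side','s11.png'); crop(s,210,350,120,270,4,'p11.png'); o=r.observe(); print(o['ee_pos'],o['tcp_rot'],o['ft_force'],o['gripper_width'])
t=cam('top','t11.png'); crop(t,230,430,180,310,4,'p11t.png')
```

```text
[ 0.5309 -0.156   0.2484] [[-0.0017  0.0695  0.9976]
 [ 0.0009  0.9976 -0.0695]
 [-1.      0.0008 -0.0018]] [-0.8193  0.2928 -0.2149] 0.08624611383553546
```

View pics/p11.png

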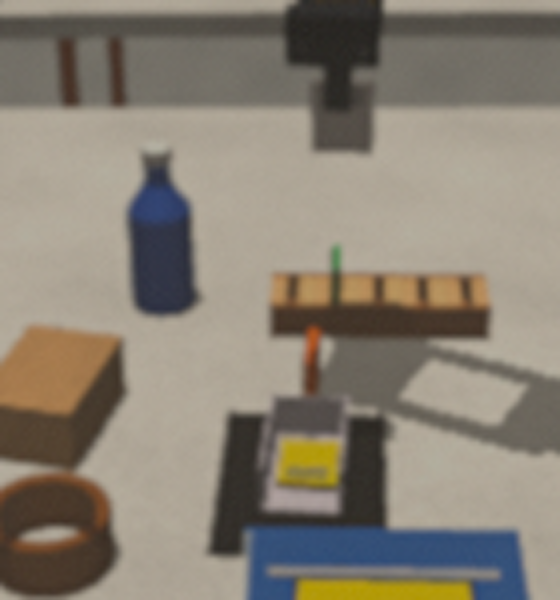

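View pics/p11t.png

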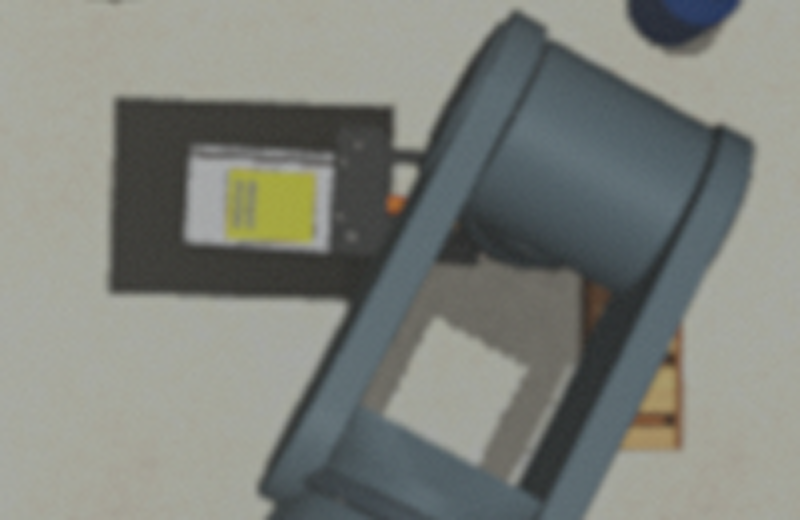

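Emit:
drive_tool(plan=[[0.05,0.2,0,0,0,0,1],[0.155,0.5,0,-0.05,0,0,1],[0.155,0.5,0,-0.14,0,0,1],[0.155,0.5,0,-0.23,0,0,1],[0.155,0.507,-0.2,-0.31,0,0,1],[0.155,0.507,-0.5,-0.33,0,0,1],[0.155,0.507,-0.8,-0.33,0,0,1],[0.155,0.507,-1,-0.33,0,0,1],[0.155,0.507,-1,-0.33,0,0,1],[0.155,0.507,-1,-0.33,0,0,1]])

```text
clock: 19.4
ee_pos: [0.5548, -0.0804, 0.0998]
tcp_rot: [[-0.001, 0.067, 0.998], [-0.496, 0.866, -0.059], [-0.868, -0.495, 0.033]]
ft_force: [0.1, -0.2, 0.7]
gripper_width: 0.088
```

Emit:
drive_tool(plan=[[0,0,-0.15,0,0,0,1],[0,0,-0.3,0,0,0,1],[0,0,-0.42,0,0,0,1],[0,0,-0.48,0,0,0,1],[0,0,-0.52,0,0,0,1],[0,0,-0.52,0,0,0,1],[0,0,-0.52,0,0,0,0.9],[0,0,-0.52,0,0,0,0.8],[0,0,-0.52,0,0,0,0.72],[0,0,-0.52,0,0,0,0.72]])

```text
clock: 20.4
ee_pos: [0.555, -0.0802, 0.0218]
tcp_rot: [[0.001, 0.067, 0.998], [-0.496, 0.867, -0.058], [-0.869, -0.494, 0.034]]
ft_force: [-1.0, 0.1, 0.6]
gripper_width: 0.282
```

Emit:
drive_tool(plan=[[0,0.03,0.05,0,0,0,0.72],[0,0.06,0.1,0,0,0,0.72],[0,0.1,0.17,0,0,0,0.72],[0,0.16,0.28,0,0,0,0.72],[0,0.24,0.42,0,0,0,0.72],[0,0.32,0.56,0,0,0,0.72],[0,0.32,0.75,0.05,0,0,0.72],[0,0.32,1,0.14,0,0,0.72],[0,0,1,0.23,0,0,0.66],[0,-0.35,1,0.32,0,0,0.66],[0,-0.7,1,0.33,0,0,0.66],[0,-1,1,0.33,0,0,0.66],[0,-1,1,0.33,0,0,0.66]])

```text
clock: 21.7
ee_pos: [0.5543, -0.2366, 0.1727]
tcp_rot: [[0.002, 0.073, 0.997], [-0.003, 0.997, -0.073], [-1.0, -0.003, 0.002]]
ft_force: [0.1, 0.9, 0.1]
gripper_width: 0.341
```

Run:
```python
from h import *
np.set_printoptions(precision=4,suppress=True)
s=cam('side','s12.png'); crop(s,210,350,150,270,5,'p12.png'); o=r.observe(); print(o['ee_pos'],o['tcp_rot'],o['ft_force'],o['joints'],o['gripper_width'])
t=cam('top','t12.png'); crop(t,230,430,180,310,4,'p12t.png')
```

```text
[ 0.5544 -0.2332  0.1722] [[ 0.0008  0.0714  0.9974]
 [-0.0006  0.9974 -0.0714]
 [-1.     -0.0005  0.0008]] [-0.1085  0.119  -0.6186] [-0.5953  0.2631  1.5665 -0.      1.311  -2.0946] 0.34068442287687334
```

View pics/p12.png

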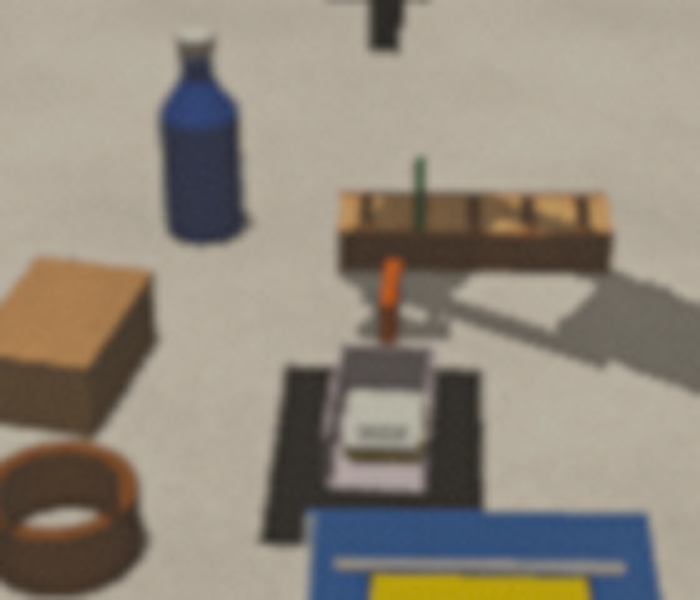

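View pics/p12t.png

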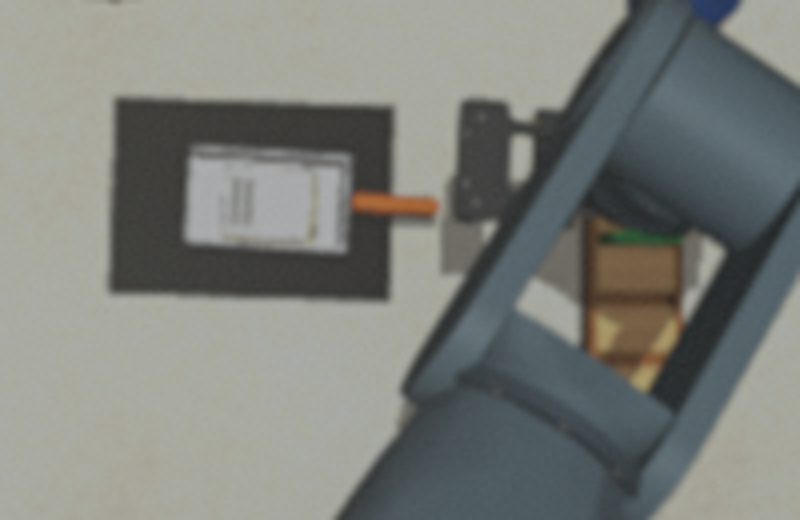

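Run:
```python
from h import *
np.set_printoptions(precision=4,suppress=True)
s=cam('side'); print('spray base front',atz(s,(210+203/5,150+238/5),0))
t=cam('top'); print('spray cap',atz(t,(411,170.5),.165))
```

```text
spray base front [ 0.6992 -0.3203  0.    ]
spray cap [ 0.7007 -0.3394  0.165 ]
```

Emit:
drive_tool(plan=[[0,-0.05,0,0,0,-0.095,0.66],[0,-0.1,0,0,0,-0.19,0.66],[-0.05,-0.15,0,0,0,-0.285,0.66],[-0.1,-0.2,0,0,0,-0.38,0.66],[-0.15,-0.25,0,0,0,-0.475,0.66],[-0.17,-0.3,0,0,0,-0.57,0.66],[-0.17,-0.4,0,0,0,-0.665,0.66],[-0.17,-0.48,0,0,0,-0.76,0.66],[-0.17,-0.48,-0.1,0,0,-0.855,0.66],[-0.17,-0.48,-0.2,0,0,-0.956,0.66],[-0.17,-0.48,-0.35,0,0,-0.956,0.66],[-0.17,-0.48,-0.35,0,0,-0.956,0.66],[-0.17,-0.48,-0.35,0,0,-0.956,0.66]])

```text
clock: 23.2
ee_pos: [0.5297, -0.3004, 0.1191]
tcp_rot: [[-0.001, 1.0, 0.005], [0.001, 0.005, -1.0], [-1.0, -0.001, -0.001]]
ft_force: [0.4, -0.0, -0.3]
gripper_width: 0.339
```

Emit:
drive_tool(plan=[[-0.005,-0.04,-0.15,0,0,-0.005,0.66],[-0.005,-0.04,-0.3,0,0,-0.005,0.66],[-0.005,-0.04,-0.45,0,0,-0.005,0.66],[-0.005,-0.04,-0.58,0,0,-0.005,0.66],[-0.005,-0.04,-0.67,0,0,-0.005,0.66],[-0.005,-0.04,-0.72,0,0,-0.005,0.66],[-0.005,-0.04,-0.72,0,0,-0.005,0.66],[-0.005,-0.04,-0.72,0,0,-0.005,1],[-0.005,-0.04,-0.72,0,0,-0.005,1],[-0.005,-0.04,-0.72,0,0,-0.005,1],[-0.005,-0.04,-0.72,0,0,-0.005,1],[-0.005,-0.04,-0.72,0,0,-0.005,1]])

```text
clock: 24.4
ee_pos: [0.529, -0.3088, 0.0118]
tcp_rot: [[0.001, 1.0, -0.006], [-0.001, -0.006, -1.0], [-1.0, 0.001, 0.001]]
ft_force: [-0.0, 0.2, 5.6]
gripper_width: 0.087
```

Emit:
drive_tool(plan=[[0,0,0.1,0,0,0,1],[0,0,0.25,0,0,0,1],[0,0,0.45,0,0,0,1],[0,0,0.7,0,0,0,1],[0,0,1,0,0,0,1],[0,0,1,0,0,0,1],[0,0,1,0,0,0,1]])

```text
clock: 25.1
ee_pos: [0.529, -0.3088, 0.163]
tcp_rot: [[0.002, 1.0, -0.006], [-0.002, -0.006, -1.0], [-1.0, 0.002, 0.002]]
ft_force: [0.0, -0.2, -0.9]
gripper_width: 0.086
```

Emit:
drive_tool(plan=[[0,0.15,0.2,0,0,0.09,1],[0,0.35,0.4,0,0,0.18,1],[0,0.55,0.6,0,0,0.27,1],[0,0.8,0.6,0,0,0.36,1],[0,0.95,0.6,0,0,0.45,1],[0,1,0.6,0,0,0.54,1],[0,1,0.6,0,0,0.63,1],[0,1,0.6,0,0,0.72,1],[0,1,0.6,0,0,0.81,1],[0,1,0.6,0,0,0.9,1],[0,1,0.6,0,0,0.955,1],[0,1,0.6,0,0,0.955,1],[0,1,0.6,0,0,0.955,1]])

```text
clock: 26.4
ee_pos: [0.5278, -0.1579, 0.2496]
tcp_rot: [[-0.002, 0.079, 0.997], [0.001, 0.997, -0.079], [-1.0, 0.001, -0.002]]
ft_force: [1.0, -0.1, -0.3]
gripper_width: 0.091
```

Run:
```python
from h import *
np.set_printoptions(precision=4,suppress=True)
s=cam('side','s13.png'); crop(s,210,350,120,270,4,'p13.png'); o=r.observe(); print(o['ee_pos'],o['tcp_rot'],o['ft_force'],o['gripper_width'])
t=cam('top','t13.png'); crop(t,230,430,180,310,4,'p13t.png')
```

```text
[ 0.5279 -0.158   0.2499] [[-0.0017  0.0787  0.9969]
 [ 0.001   0.9969 -0.0787]
 [-1.      0.0008 -0.0018]] [-0.0817 -0.4428 -0.5314] 0.08937605632512463
```

View pics/p13.png

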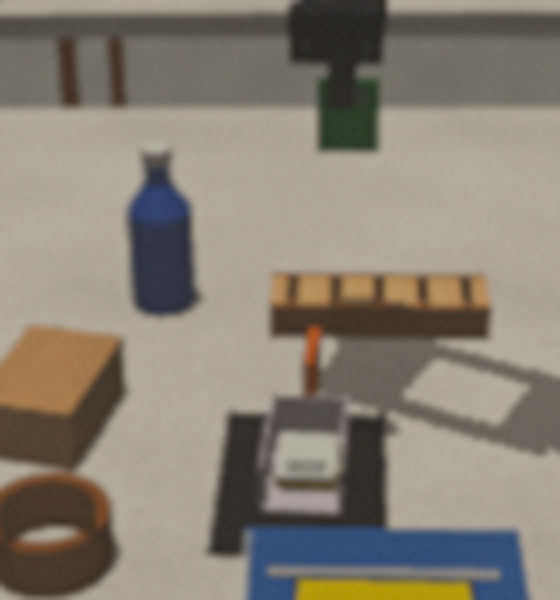

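View pics/p13t.png

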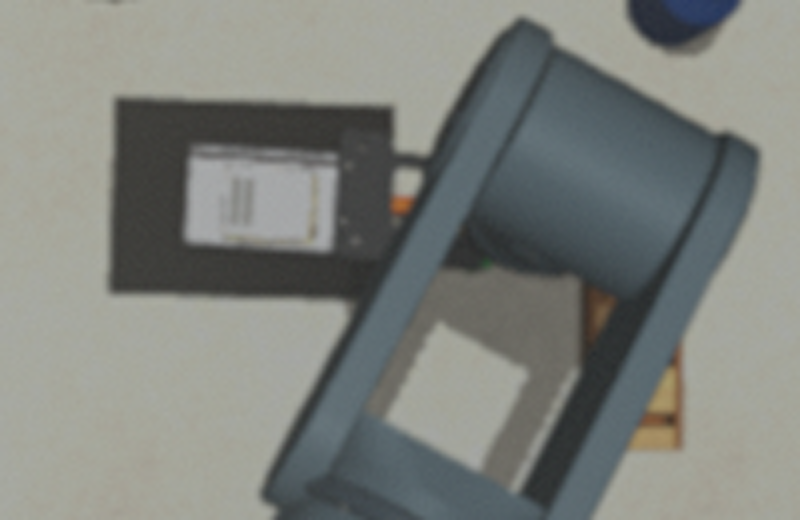

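Emit:
drive_tool(plan=[[0.05,0.2,0,0,0,0,1],[0.18,0.5,0,-0.05,0,0,1],[0.18,0.5,0,-0.14,0,0,1],[0.18,0.5,0,-0.23,0,0,1],[0.18,0.52,-0.2,-0.31,0,0,1],[0.18,0.52,-0.5,-0.33,0,0,1],[0.18,0.52,-0.8,-0.33,0,0,1],[0.18,0.52,-1,-0.33,0,0,1],[0.18,0.52,-1,-0.33,0,0,1],[0.18,0.52,-1,-0.33,0,0,1]])

```text
clock: 27.5
ee_pos: [0.5555, -0.0804, 0.1012]
tcp_rot: [[-0.001, 0.077, 0.997], [-0.496, 0.866, -0.067], [-0.868, -0.494, 0.037]]
ft_force: [-0.0, 0.5, 0.5]
gripper_width: 0.089
```

Emit:
drive_tool(plan=[[0,0,-0.15,0,0,0,1],[0,0,-0.3,0,0,0,1],[0,0,-0.38,0,0,0,1],[0,0,-0.43,0,0,0,1],[0,0,-0.46,0,0,0,1],[0,0,-0.46,0,0,0,1],[0,0,-0.46,0,0,0,0.9],[0,0,-0.46,0,0,0,0.8],[0,0,-0.46,0,0,0,0.72],[0,0,-0.46,0,0,0,0.72]])

```text
clock: 28.5
ee_pos: [0.5557, -0.0802, 0.0322]
tcp_rot: [[0.001, 0.077, 0.997], [-0.496, 0.866, -0.066], [-0.869, -0.494, 0.038]]
ft_force: [0.3, 0.1, 0.1]
gripper_width: 0.28
```

Emit:
drive_tool(plan=[[0,0.03,0.05,0,0,0,0.72],[0,0.06,0.1,0,0,0,0.72],[0,0.1,0.17,0,0,0,0.72],[0,0.16,0.28,0,0,0,0.72],[0,0.24,0.42,0,0,0,0.72],[0,0.32,0.56,0,0,0,0.72],[0,0.32,0.75,0.05,0,0,0.72],[0,0.32,1,0.14,0,0,0.72],[0,0,1,0.23,0,0,0.66],[0,-0.35,1,0.32,0,0,0.66],[0,-0.7,1,0.33,0,0,0.5],[0,-1,1,0.33,0,0,0.5],[0,-1,1,0.33,0,0,0.5]])

```text
clock: 29.8
ee_pos: [0.555, -0.2366, 0.1831]
tcp_rot: [[0.001, 0.083, 0.997], [-0.003, 0.997, -0.083], [-1.0, -0.003, 0.002]]
ft_force: [0.7, 0.8, -0.5]
gripper_width: 0.499
```

Run:
```python
from h import *
np.set_printoptions(precision=4,suppress=True)
s=cam('side','s14.png'); crop(s,210,350,150,270,5,'p14.png'); o=r.observe(); print(o['ee_pos'],o['tcp_rot'],o['ft_force'],o['joints'],o['gripper_width'])
t=cam('top','t14.png'); crop(t,230,380,180,290,5,'p14t.png')
```

```text
[ 0.5552 -0.2331  0.1827] [[ 0.0008  0.0808  0.9967]
 [-0.0006  0.9967 -0.0808]
 [-1.     -0.0005  0.0009]] [ 0.2989  0.8006 -0.311 ] [-0.5945  0.2548  1.5548  0.      1.331  -2.0844] 0.4992537028983468
```

View pics/p14.png

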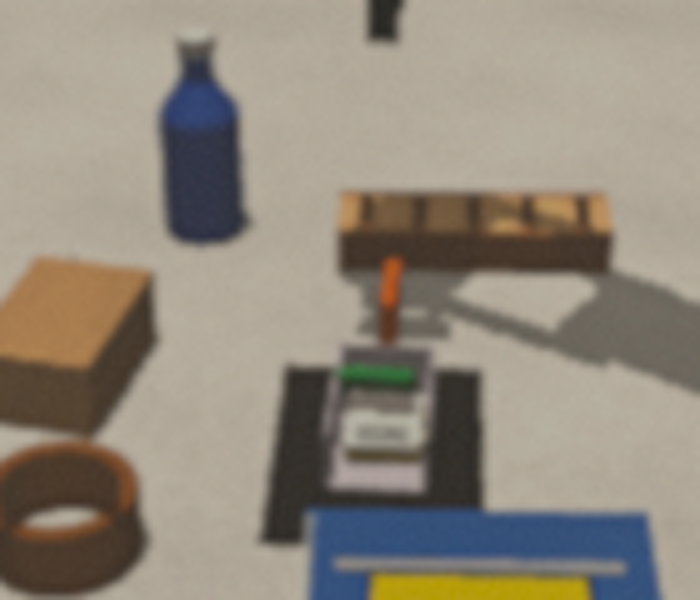

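View pics/p14t.png

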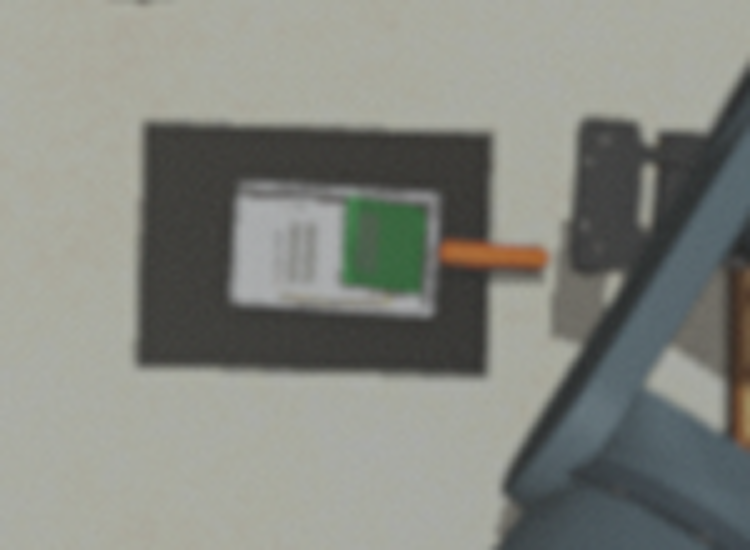

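All three plates are in the scoop. Yellow and white lie stacked, and green leans over the stack at the rear wall, with its centre well inside the pan limits. The scoop hasn't moved. Before gripping the fin I'll check that the arm can reach the whole grasp, carry and tip path.

```bash
cat > ik.py <<'E'
from kin import *
lo=np.array([-2.99,-.89,.3,-1.14,0,-3.12]);hi=np.array([2.99,2.07,2.58,4.28,2.63,3.12])
D.append(([-0.052,0.3237,1.7497,-0.5848,1.1122,-1.2746],[.5551,-.0844,.1021]))
D.append(([-0.5945,.2548,1.5548,0,1.331,-2.0844],[.5552,-.2331,.1827]))
P=least_squares(f,P).x
def fkt(q):
    x,A=fk(q,P); return x,np.c_[A[:,0],A[:,2],-A[:,1]]
def ik(x,Rm,q0):
    g=lambda q:np.concatenate([(fkt(q)[0]-x)*5,(fkt(q)[1]-Rm).ravel()])
    best=None
    for d in [0,1,2,3]:
        q=np.clip(q0+(np.random.default_rng(d).normal(0,.3,6) if d else 0),lo+.01,hi-.01)
        s=least_squares(g,q,bounds=(lo,hi))
        if best is None or s.cost<best.cost-1e-9: best=s
        if best.cost<1e-6: break
    return best.x,np.sqrt(2*best.cost)
E
cat > path.py <<'E'
from ik import *
np.set_printoptions(precision=3,suppress=True)
import sys
AL=float(sys.argv[1]); L=.061
def tcp(nose,th,yaw):  # nose world, th nose-down deg, yaw scoop x direction angle deg
    t=np.radians(th); Rs=Rz(np.radians(yaw))@Ry(t)
    g=nose+Rs@[-.145,0,.055]
    a=np.radians(AL); tx=Rs@[np.sin(a),0,-np.cos(a)]; ty=Rs@[0,-1,0]  # tool y ~ world +x
    return g+L*tx,np.c_[tx,ty,np.cross(tx,ty)]
hx=np.array([.0087,1,0]);hing=np.array([.509,.3227,.2])
if __name__=='__main__':
    q=np.array([-.2,.3,1.6,0.,1.5,-.3])
    for n,th,yaw in [([.5598,.0083,.003],0,86.4),([.5598,.0083,.2],0,86.4),([.53,.2,.3],0,88),
        (hing+hx*.07+[0,0,.03],0,89.5),(hing+hx*.07+[0,0,.01],15,89.5),(hing+hx*.08+[0,0,-.03],30,89.5),(hing+hx*.065+[0,0,-.05],45,89.5),(hing+hx*.05+[0,0,-.06],55,89.5),(hing+hx*.045+[0,0,-.06],60,89.5),(hing+hx*.045+[0,0,-.065],65,89.5),(hing+hx*.04+[0,0,-.065],72,89.5)]:
        x,Rm=tcp(np.array(n),th,yaw); q2,e=ik(x,Rm,q); print(th,x,'q',q2,'err %.4f'%e); q=q2 if e<.02 else q
E
for a in 0 20 35 50; do echo AL $a; python3 path.py $a; done
```

```text
AL 0
0 [ 0.551 -0.136 -0.003] q [-0.452  0.429  1.752 -0.     0.961 -0.389] err 0.0000
0 [ 0.551 -0.136  0.194] q [-0.452  0.169  1.633  0.     1.339 -0.389] err 0.0000
0 [0.525 0.055 0.294] q [-0.121  0.009  1.605  0.     1.528 -0.086] err 0.0000
0 [0.508 0.248 0.224] q [0.244 0.14  1.605 0.    1.397 0.252] err 0.0000
15 [0.508 0.251 0.242] q [ 0.398  0.242  1.474 -0.24   1.532  0.429] err 0.0000
30 [0.509 0.274 0.237] q [ 0.548  0.417  1.328 -0.441  1.681  0.571] err 0.0000
45 [0.509 0.281 0.248] q [ 0.641  0.574  1.196 -0.626  1.854  0.622] err 0.0000
55 [0.509 0.285 0.255] q [ 0.687  0.679  1.118 -0.749  1.964  0.626] err 0.0000
60 [0.509 0.29  0.263] q [ 0.708  0.733  1.07  -0.813  2.025  0.616] err 0.0000
65 [0.509 0.301 0.264] q [ 0.732  0.801  1.012 -0.876  2.086  0.604] err 0.0000
72 [0.509 0.312 0.271] q [ 0.757  0.883  0.942 -0.975  2.165  0.569] err 0.0000
AL 20
0 [ 0.552 -0.116  0.001] q [-0.608  0.503  1.685  0.325  1.16  -0.706] err 0.0000
0 [ 0.552 -0.116  0.198] q [-0.608  0.242  1.584  0.298  1.506 -0.593] err 0.0000
0 [0.526 0.076 0.298] q [-0.311  0.008  1.64   0.
[... 1714 characters left out ...]
527 0.102 0.316] q [-0.529  0.119  1.697  0.758  1.769 -0.514] err 0.0000
0 [0.509 0.294 0.246] q [-0.183  0.119  1.849  0.864  1.444 -0.414] err 0.0000
15 [0.509 0.302 0.251] q [-0.033  0.063  1.765  0.624  1.375 -0.169] err 0.0000
30 [0.509 0.325 0.233] q [0.168 0.111 1.663 0.355 1.32  0.096] err 0.0000
45 [0.509 0.329 0.231] q [0.33  0.191 1.536 0.084 1.386 0.325] err 0.0000
55 [0.509 0.329 0.23 ] q [ 0.425  0.266  1.448 -0.08   1.465  0.444] err 0.0000
60 [0.509 0.332 0.233] q [ 0.473  0.311  1.393 -0.155  1.52   0.496] err 0.0000
65 [0.509 0.34  0.231] q [ 0.524  0.37   1.334 -0.225  1.573  0.548] err 0.0000
72 [0.509 0.347 0.233] q [ 0.584  0.449  1.25  -0.317  1.66   0.599] err 0.0000
```

Emit:
drive_tool(plan=[[0,0,0,0,0,-0.095,0.5],[0,0,0,0,0,-0.19,0.5],[0,0,0,0,0,-0.285,0.5],[0,0,0,0,0,-0.38,0.5],[0,0,0,0,0,-0.475,0.5],[0,0,0,0,0,-0.57,0.5],[0,0.1,0,0,0,-0.665,0.5],[0,0.2,0,0,0,-0.76,0.5],[0,0.3,0,0,0,-0.855,0.5],[0,0.4,0,0,0,-0.95,0.5],[-0.03,0.5,0,0,0,-0.99,0.5],[-0.03,0.5,0,0,0,-0.99,0.5],[-0.03,0.5,0,0,0,-0.99,0.5]])

```text
clock: 31.2
ee_pos: [0.5513, -0.1536, 0.1824]
tcp_rot: [[0.001, 0.998, -0.056], [-0.0, -0.056, -0.998], [-1.0, 0.001, 0.0]]
ft_force: [0.6, -0.3, 0.5]
gripper_width: 0.498
```

Emit:
drive_tool(plan=[[0,0,-0.1,0.08,-0.005,0,0.5],[0,0,-0.2,0.16,-0.01,0,0.5],[0,0.05,-0.35,0.222,-0.014,0,0.5],[0,0.05,-0.35,0.222,-0.014,0,0.5],[0,0.05,-0.35,0.222,-0.014,0,0.5]])

```text
clock: 31.7
ee_pos: [0.5506, -0.1482, 0.129]
tcp_rot: [[0.02, 0.998, -0.058], [0.341, -0.061, -0.938], [-0.94, -0.001, -0.341]]
ft_force: [-1.3, -0.2, 0.0]
gripper_width: 0.497
```

Run:
```python
from h import *
np.set_printoptions(precision=4,suppress=True)
s=cam('side','s15.png'); crop(s,230,350,130,250,5,'p15.png'); o=r.observe(); print(o['ee_pos'],o['tcp_rot'],o['ft_force'],o['joints'],o['gripper_width'])
t=cam('top','t15.png'); crop(t,230,380,180,290,5,'p15t.png')
```

```text
[ 0.5514 -0.148   0.1302] [[ 0.0218  0.9982 -0.056 ]
 [ 0.3395 -0.0601 -0.9387]
 [-0.9404  0.0014 -0.3402]] [ 0.6567 -0.5269  0.0434] [-0.6519  0.3402  1.6039  0.2912  1.4028 -0.6708] 0.49923103828510373
```

View pics/p15.png

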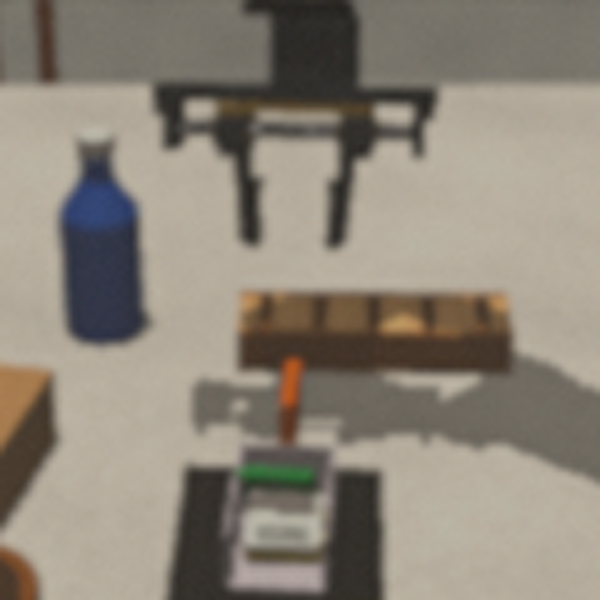

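View pics/p15t.png

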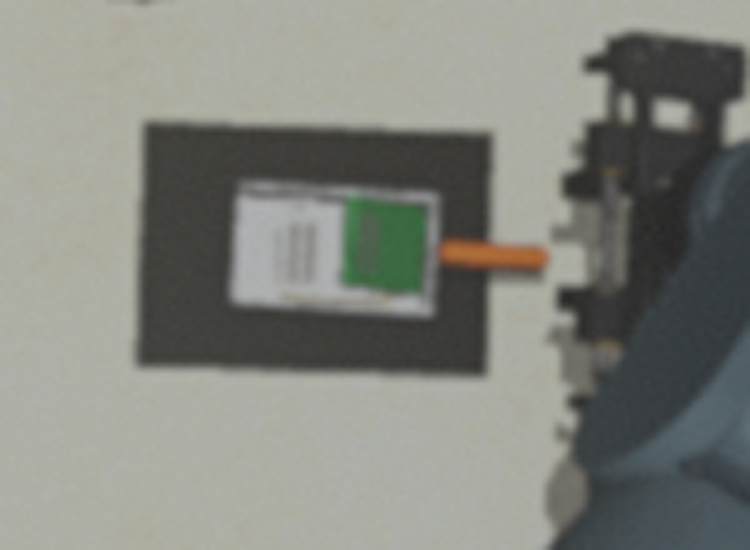

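Emit:
drive_tool(plan=[[0,0.0,-0.2,0,0,0,0.5],[0,0.04,-0.35,0,0,0,0.5],[0,0.09,-0.5,0,0,0,0.5],[0,0.14,-0.63,0,0,0,0.5],[0,0.18,-0.74,0,0,0,0.5],[0,0.2,-0.81,0,0,0,0.5],[0,0.213,-0.845,0,0,0,0.5],[0,0.213,-0.845,0,0,0,0.5]])

```text
clock: 32.6
ee_pos: [0.5513, -0.1154, 0.003]
tcp_rot: [[0.022, 0.998, -0.056], [0.341, -0.06, -0.938], [-0.94, 0.001, -0.342]]
ft_force: [-0.7, -0.5, 0.5]
gripper_width: 0.502
```

Run:
```python
from h import *
np.set_printoptions(precision=4,suppress=True)
s=cam('side','s16.png'); crop(s,230,350,130,250,5,'p16.png'); o=r.observe(); print(o['ee_pos'],o['ft_force'],o['gripper_width'])
t=cam('top','t16.png'); crop(t,230,380,180,290,5,'p16t.png')
```

```text
[ 0.5516 -0.1159  0.0034] [0.5564 0.1379 0.0594] 0.4982711211310636
```

View pics/p16.png

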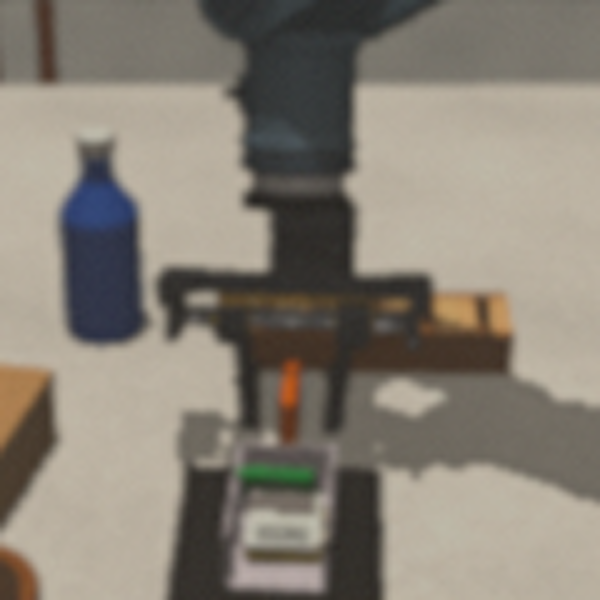

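View pics/p16t.png

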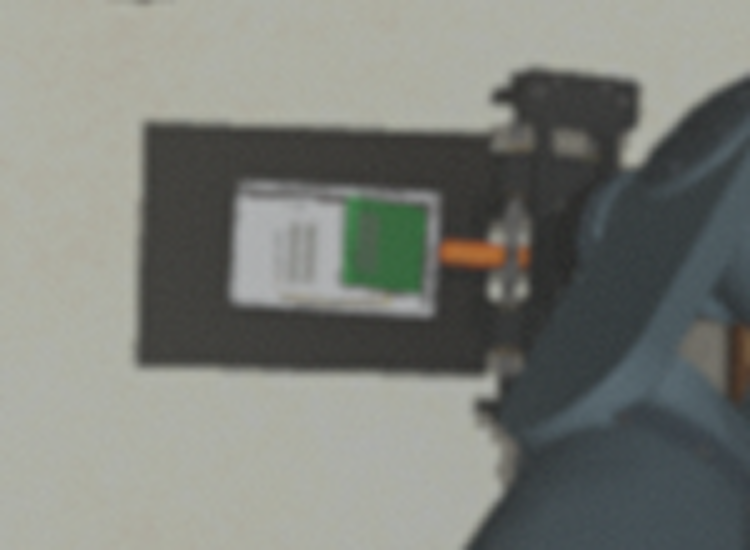

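Emit:
drive_tool(plan=[[0,0,0,0,0,0,0.75],[0,0,0,0,0,0,0.9],[0,0,0,0,0,0,1],[0,0,0,0,0,0,1],[0,0,0,0,0,0,1],[0,0,0,0,0,0,1],[0,0,0,0,0,0,1],[0,0,0,0,0,0,1]], force=55)

```text
clock: 33.5
ee_pos: [0.5511, -0.116, 0.0028]
tcp_rot: [[0.022, 0.998, -0.057], [0.341, -0.061, -0.938], [-0.94, 0.001, -0.342]]
ft_force: [0.2, -1.7, 1.7]
gripper_width: 0.13
```

Emit:
drive_tool(plan=[[0,0,0.03,0,0,0,1],[0,0,0.08,0,0,0,1],[0,0,0.15,0,0,0,1],[0,0,0.22,0,0,0,1],[0,0,0.3,0,0,0,1],[0,0,0.36,0,0,0,1],[0,0,0.4,0,0,0,1],[0,0,0.4,0,0,0,1]])

```text
clock: 34.3
ee_pos: [0.5516, -0.1162, 0.0638]
tcp_rot: [[0.023, 0.998, -0.056], [0.341, -0.061, -0.938], [-0.94, 0.003, -0.341]]
ft_force: [-0.3, 0.6, -2.5]
gripper_width: 0.132
```

Run:
```python
from h import *
np.set_printoptions(precision=4,suppress=True)
s=cam('side','s17.png'); crop(s,230,350,130,250,5,'p17.png'); o=r.observe(); print(o['ee_pos'],o['ft_force'],o['torque'],o['gripper_width'])
t=cam('top','t17.png'); crop(t,230,380,180,290,5,'p17t.png')
```

```text
[ 0.5512 -0.116   0.0631] [-0.6871  0.0213 -2.5902] [-0.5478  0.0844 -0.0178] 0.13021689368797496
```

View pics/p17.png

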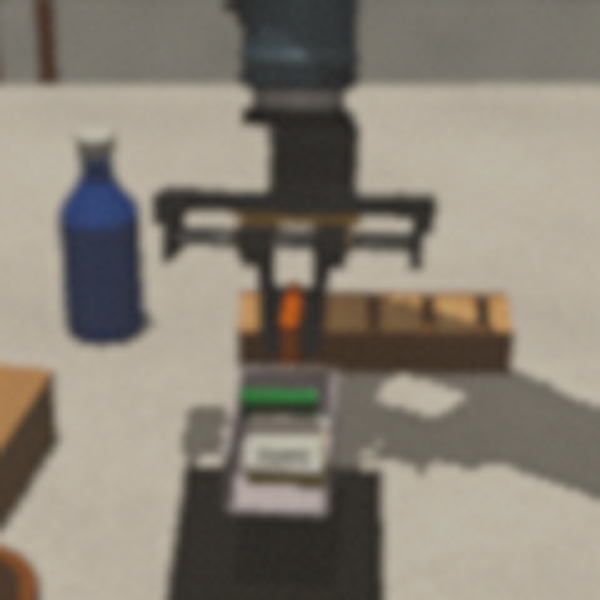

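View pics/p17t.png

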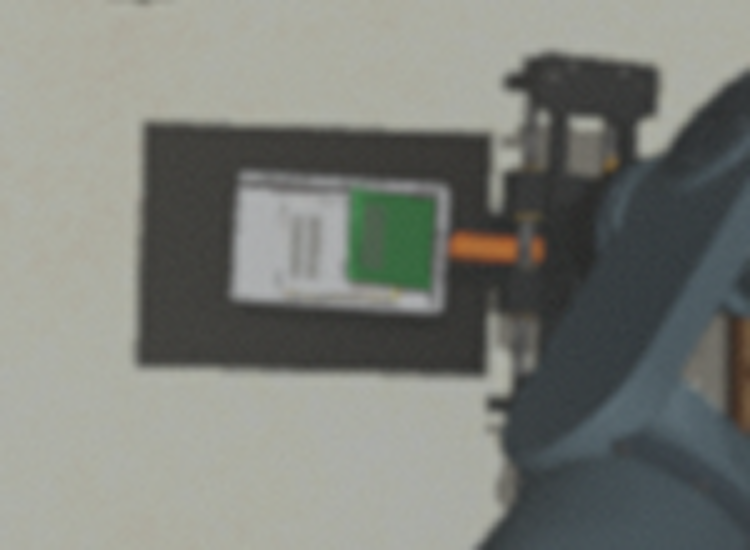

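Emit:
drive_tool(plan=[[0,0,0.03,0.01,0,0,1],[0,0,0.08,0.02,0,0,1],[0,0,0.15,0.03,0,0.005,1],[0,0,0.23,0.04,0,0.01,1],[0,0,0.32,0.05,0,0.015,1],[0,0,0.41,0.06,0,0.02,1],[0,0,0.5,0.067,0,0.025,1],[0,0,0.6,0.067,0,0.03,1],[0,0,0.7,0.067,0,0.033,1],[0,0,0.8,0.067,0,0.033,1],[0,0,0.88,0.067,0,0.033,1],[0,0,0.94,0.067,0,0.033,1],[0,0,0.98,0.067,0,0.033,1],[0,0,1,0.067,0,0.033,1],[0,0,1,0.067,0,0.033,1]])

```text
clock: 35.9
ee_pos: [0.5509, -0.1158, 0.2127]
tcp_rot: [[0.001, 1.0, -0.009], [0.439, -0.009, -0.898], [-0.898, -0.003, -0.439]]
ft_force: [-0.6, -0.2, -2.1]
gripper_width: 0.132
```

Emit:
drive_tool(plan=[[0,0.01,0.03,0,0,0,1],[0,0.03,0.08,0,0,0,1],[-0.01,0.06,0.14,0,0,0,1],[-0.02,0.1,0.2,0,0,0,1],[-0.03,0.15,0.26,0,0,0,1],[-0.04,0.21,0.32,0,0,0,1],[-0.05,0.28,0.37,0,0,0,1],[-0.06,0.36,0.4,0,0,0,1],[-0.07,0.44,0.4,0,0,0,1],[-0.08,0.52,0.4,0,0,0,1],[-0.09,0.6,0.4,0,0,0,1],[-0.1,0.68,0.4,0,0,0,1],[-0.1,0.76,0.4,0,0,0,1],[-0.1,0.83,0.4,0,0,0,1],[-0.1,0.89,0.4,0,0,0,1],[-0.1,0.94,0.4,0,0,0,1],[-0.1,0.97,0.4,0,0,0,1],[-0.1,0.99,0.4,0,0,0,1],[-0.1,1,0.4,0,0,0,1],[-0.1,1,0.4,0,0,0,1]])

```text
clock: 37.9
ee_pos: [0.536, 0.0342, 0.2726]
tcp_rot: [[0.001, 1.0, -0.009], [0.439, -0.009, -0.898], [-0.898, -0.003, -0.439]]
ft_force: [-0.6, -0.1, -2.7]
gripper_width: 0.129
```

Emit:
drive_tool(plan=[[0,0.01,0,0,0,0,1],[0,0.03,0,0,0,0,1],[-0.01,0.06,0,0,0,0,1],[-0.02,0.1,0,0,0,0,1],[-0.03,0.15,0,0,0,0,1],[-0.04,0.21,0,0,0,0,1],[-0.05,0.27,0,0,0,0,1],[-0.06,0.34,0,0,0,0,1],[-0.07,0.41,0,0,0,0,1],[-0.08,0.48,0,0,0,0,1],[-0.09,0.55,0,0,0,0,1],[-0.1,0.61,0,0,0,0,1],[-0.1,0.66,0,0,0,0,1],[-0.1,0.71,0,0,0,0,1],[-0.1,0.75,0,0,0,0,1],[-0.1,0.78,0,0,0,0,1],[-0.1,0.8,0,0,0,0,1],[-0.1,0.8,0,0,0,0,1]])

```text
clock: 39.7
ee_pos: [0.5209, 0.1545, 0.2726]
tcp_rot: [[0.001, 1.0, -0.009], [0.439, -0.009, -0.898], [-0.898, -0.003, -0.439]]
ft_force: [0.4, 0.8, -2.9]
gripper_width: 0.133
```

Emit:
drive_tool(plan=[[0,0.01,0,0,0,0,1],[0,0.03,0,0,0,0,1],[-0.01,0.06,0,0,0,0,1],[-0.02,0.1,0,0,0,0,1],[-0.03,0.15,0,0,0,0,1],[-0.04,0.21,0,0,0,0,1],[-0.05,0.27,0,0,0,0,1],[-0.06,0.34,0,0,0,0,1],[-0.07,0.41,0,0,0,0,1],[-0.08,0.48,0,0,0,0,1],[-0.09,0.55,0,0,0,0,1],[-0.09,0.6,0,0,0,0,1],[-0.09,0.64,0,0,0,0,1],[-0.09,0.67,0,0,0,0,1],[-0.09,0.69,0,0,0,0,1],[-0.09,0.7,0,0,0,0,1],[-0.09,0.7,0,0,0,0,1]])

```text
clock: 41.4
ee_pos: [0.5075, 0.2592, 0.2726]
tcp_rot: [[0.001, 1.0, -0.009], [0.439, -0.009, -0.898], [-0.898, -0.003, -0.439]]
ft_force: [0.3, -0.5, -3.2]
gripper_width: 0.134
```

Run:
```python
from h import *
np.set_printoptions(precision=4,suppress=True)
s=cam('side','s18.png'); crop(s,200,400,180,380,3,'p18.png'); o=r.observe(); print(o['ee_pos'],o['tcp_rot'],o['ft_force'],o['torque'],o['gripper_width'])
t=cam('top','t18.png'); crop(t,70,270,180,310,4,'p18t.png')
```

```text
[0.5075 0.2591 0.2726] [[ 0.0013  1.     -0.0095]
 [ 0.439  -0.0091 -0.8985]
 [-0.8985 -0.003  -0.439 ]] [-0.2636 -0.9611 -2.5149] [-0.6066  0.0562 -0.0248] 0.12920859216971117
```

View pics/p18.png

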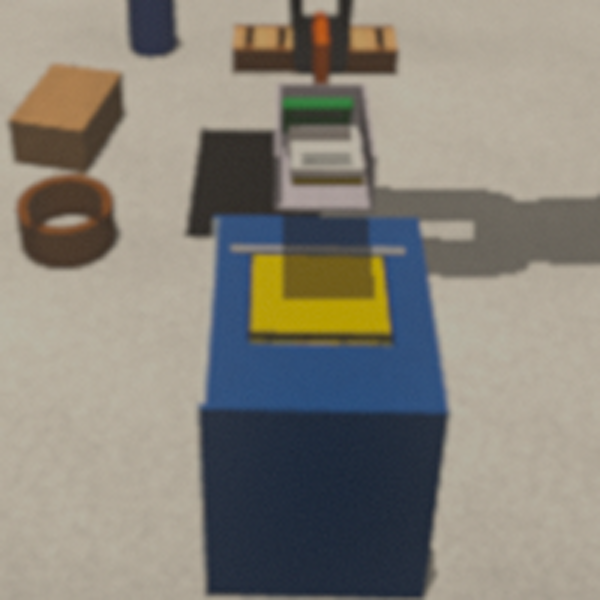

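View pics/p18t.png

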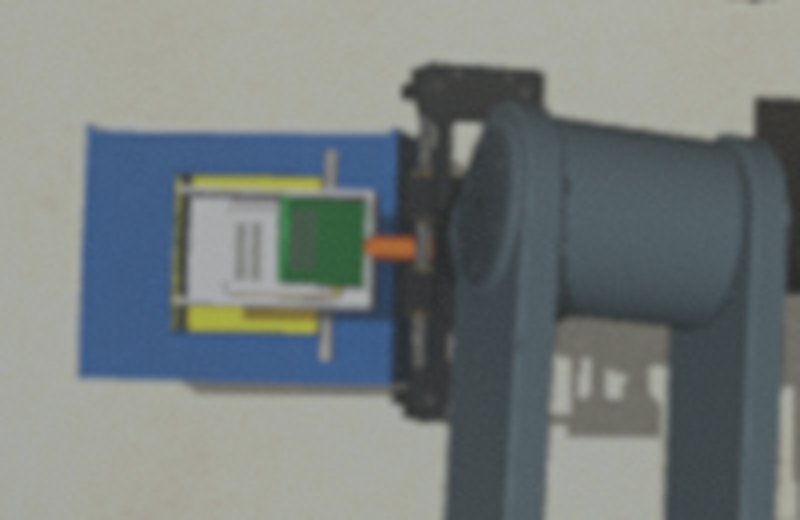

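Run:
```python
from h import *
np.set_printoptions(precision=4,suppress=True)
t=cam('top');s=cam('side')
for p in((178,188),(178,300)): print('rim nose',atz(t,(70+p[0]/4,180+p[1]/4),.3275))
for p in((190,195),(190,302)): print('floor nose',atz(t,(70+p[0]/4,180+p[1]/4),.2887))
for p in((276,207),(371,210)): print('side floor nose',atz(s,(200+p[0]/3,180+p[1]/3),.287))
for p in((172,176),(325,178),(170,332),(322,333)): print('flap',atz(t,(70+p[0]/4,180+p[1]/4),.2))
for p in((250,254),(382,253),(248,338),(392,340)): print('flap s',atz(s,(200+p[0]/3,180+p[1]/3),.2))
```

```text
rim nose [0.5399 0.3776 0.3275]
rim nose [0.4767 0.3759 0.3275]
floor nose [0.5387 0.3818 0.2887]
floor nose [0.4764 0.3802 0.2887]
side floor nose [0.5399 0.3823 0.287 ]
side floor nose [0.4769 0.3847 0.287 ]
flap [0.5568 0.4197 0.2   ]
flap [0.556  0.3217 0.2   ]
flap [0.4594 0.4185 0.2   ]
flap [0.4599 0.3217 0.2   ]
flap s [0.5584 0.3272 0.2   ]
flap s [0.4596 0.3247 0.2   ]
flap s [0.5584 0.4161 0.2   ]
flap s [0.4602 0.4166 0.2   ]
```

The nose floor edge measures (0.508, 0.3825, 0.287), which both cameras agree on and which matches the kinematics. Next I bring the nose just over the flap, then press and tip.

Emit:
drive_tool(plan=[[0,0.02,-0.04,-0.03,0,0,1],[0,0.04,-0.1,-0.06,0,0,1],[0,0.06,-0.17,-0.1,0,0,1],[0,0.083,-0.22,-0.13,0,0,1],[0,0.083,-0.268,-0.156,0,0,1],[0,0.083,-0.268,-0.156,0,0,1],[0,0.083,-0.268,-0.156,0,0,1]], force=60)

```text
clock: 42.3
ee_pos: [0.5073, 0.2719, 0.2324]
tcp_rot: [[0.001, 1.0, -0.009], [0.209, -0.009, -0.978], [-0.978, -0.001, -0.209]]
ft_force: [-0.3, 1.0, -1.5]
gripper_width: 0.127
```

Run:
```python
from h import *
np.set_printoptions(precision=4,suppress=True)
s=cam('side','s19.png'); crop(s,220,360,150,310,3.7,'p19.png'); o=r.observe(); print(o['ee_pos'],o['tcp_rot'],o['ft_force'],o['torque'],o['gripper_width'])
```

```text
[0.5076 0.2716 0.2326] [[ 0.0013  1.     -0.0096]
 [ 0.209  -0.0096 -0.9779]
 [-0.9779 -0.0007 -0.209 ]] [-0.2715  0.1076 -2.6398] [-0.3748  0.0634  0.0215] 0.12818434855355162
```

View pics/p19.png

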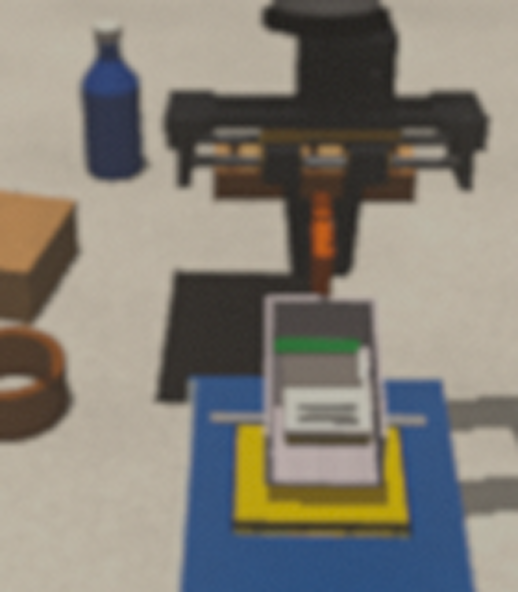

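Emit:
drive_tool(plan=[[0,0.04,-0.067,-0.078,0,0,1],[0,0.055,-0.033,-0.133,0,0,1],[0,0.07,0.002,-0.189,0,0,1],[0,0.083,0.025,-0.244,0,0,1],[0,0.096,0.047,-0.3,0,0,1],[0,0.115,0.06,-0.356,0,0,1],[0,0.135,0.072,-0.411,0,0,1],[0,0.17,0.086,-0.467,0,0,1],[0,0.207,0.098,-0.522,0,0,1],[0,0.25,0.112,-0.578,0,0,1],[0,0.292,0.124,-0.633,0,0,1],[0,0.292,0.124,-0.633,0,0,1],[0,0.292,0.124,-0.633,0,0,1],[0,0.292,0.124,-0.633,0,0,1],[0,0.292,0.124,-0.633,0,0,1]])

```text
clock: 43.85
ee_pos: [0.5079, 0.315, 0.2521]
tcp_rot: [[0.001, 1.0, -0.011], [-0.705, -0.007, -0.709], [-0.71, 0.009, 0.705]]
ft_force: [-1.3, 2.6, -1.1]
gripper_width: 0.128
```

Run:
```python
from h import *
np.set_printoptions(precision=4,suppress=True)
s=cam('side','s20.png'); crop(s,220,360,150,310,3.7,'p20.png'); o=r.observe(); print(o['ee_pos'],o['tcp_rot'],o['ft_force'],o['torque'],o['gripper_width'])
t=cam('top','t20.png'); crop(t,70,220,180,310,4.5,'p20t.png')
```

```text
[0.5079 0.315  0.2521] [[ 0.0014  0.9999 -0.011 ]
 [-0.705  -0.0068 -0.7092]
 [-0.7092  0.0088  0.7049]] [ 0.1138  2.765  -1.0115] [ 1.0776  0.1801 -0.0538] 0.13016031538201936
```

View pics/p20.png

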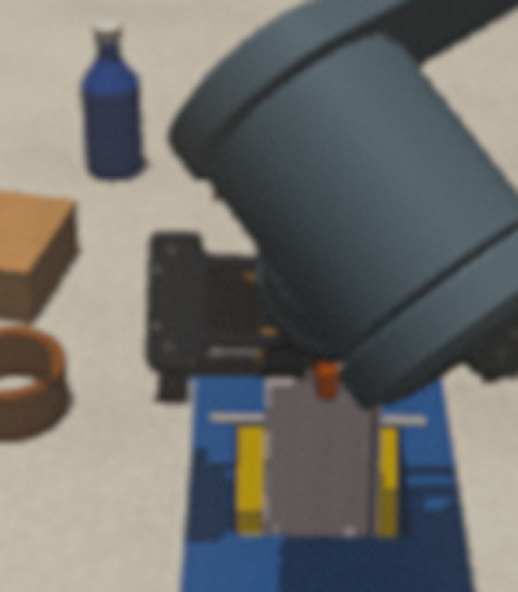

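View pics/p20t.png

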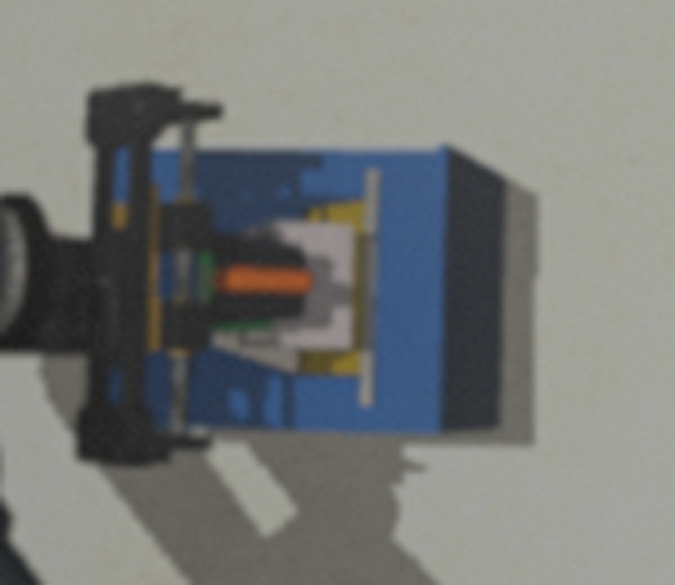

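Run:
```python
from h import *
s=cam('side');crop(s,270,350,230,310,8,'p21.png')
t=cam('top'); crop(t,95,165,215,275,10,'p21t.png')
```

```text
(no output)
```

View pics/p21.png

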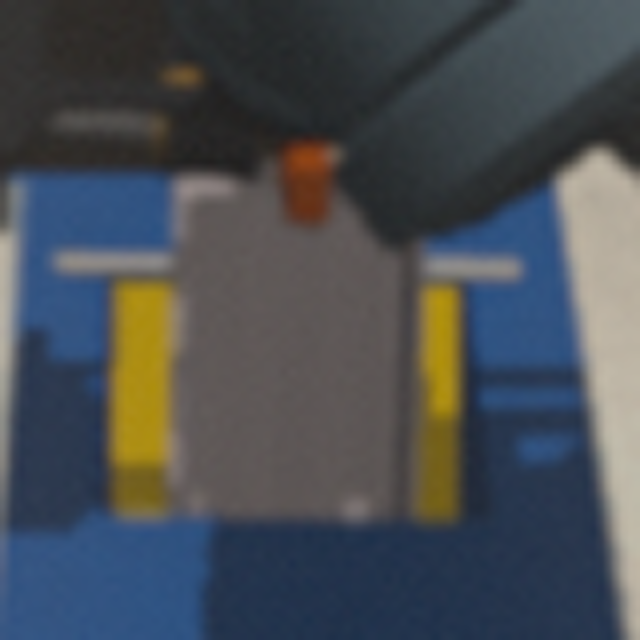

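View pics/p21t.png

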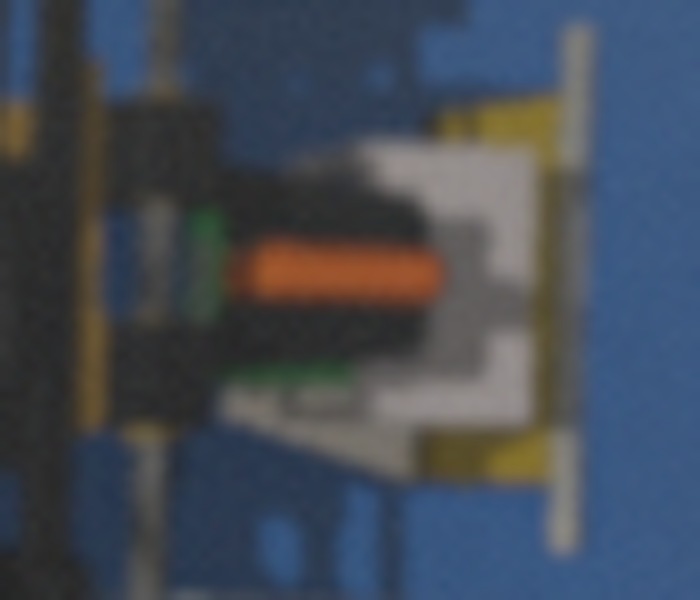

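The pan interior looks empty in the side view at 65° tilt, and green shows down inside the hopper in the top view. I'll withdraw along the pan's axis.

Emit:
drive_tool(plan=[[0,-0.03,0.06,0,0,0,1],[0,-0.06,0.13,0,0,0,1],[0,-0.1,0.22,0,0,0,1],[0,-0.15,0.33,0,0,0,1],[0,-0.21,0.46,0,0,0,1],[0,-0.28,0.61,0,0,0,1],[0,-0.34,0.75,0,0,0,1],[0,-0.38,0.82,0,0,0,1],[0,-0.38,0.82,0,0,0,1]])

```text
clock: 44.95
ee_pos: [0.5079, 0.2576, 0.3766]
tcp_rot: [[0.003, 1.0, -0.013], [-0.705, -0.007, -0.709], [-0.709, 0.011, 0.705]]
ft_force: [0.1, -0.4, -0.9]
gripper_width: 0.132
```

Run:
```python
from h import *
np.set_printoptions(precision=4,suppress=True)
s=cam('side','s22.png'); crop(s,220,360,150,310,3.7,'p22.png'); o=r.observe(); print(o['ee_pos'],o['ft_force'],o['torque'],o['gripper_width'])
t=cam('top','t22.png'); crop(t,70,220,180,310,4.5,'p22t.png')
```

```text
[0.5076 0.258  0.3748] [-0.7     0.0562 -1.9515] [0.4543 0.0855 0.0116] 0.1278062868926942
```

View pics/p22.png

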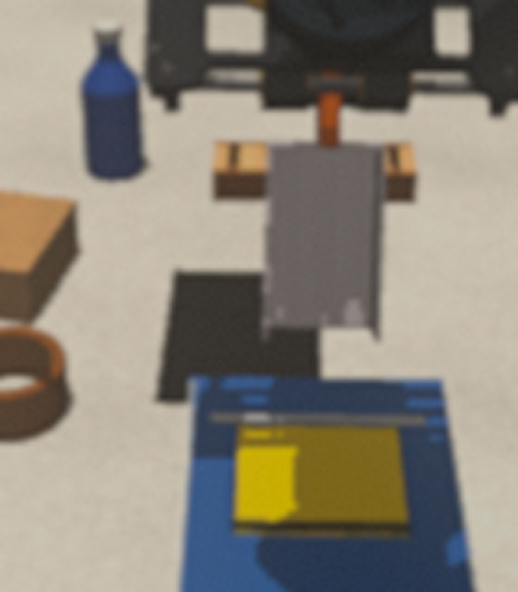

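View pics/p22t.png

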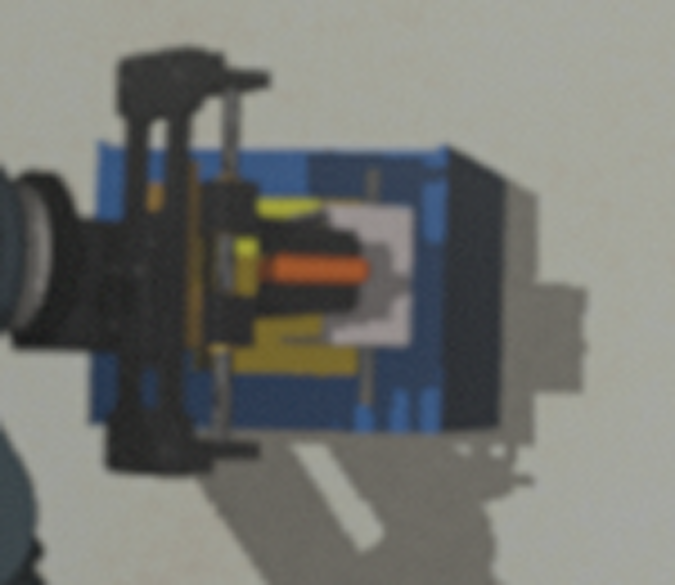

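Emit:
drive_tool(plan=[[0,-0.1,0,0.08,0,0,1],[0,-0.2,0,0.16,0,0,1],[0,-0.3,0,0.24,0,0,1],[0,-0.4,0,0.32,0,0,1],[0,-0.5,0,0.4,0,0,1],[0.05,-0.6,0,0.48,0,0,1],[0.1,-0.7,0,0.56,0,0,1],[0.15,-0.8,0,0.64,0,0,1],[0.2,-0.9,0,0.7,0,0,1],[0.2,-1,0,0.722,0,0,1],[0.2,-1,0,0.722,0,0,1]])

```text
clock: 46.15
ee_pos: [0.5372, 0.1056, 0.3714]
tcp_rot: [[-0.002, 1.0, -0.015], [0.343, -0.014, -0.939], [-0.939, -0.007, -0.343]]
ft_force: [0.0, 0.1, -1.8]
gripper_width: 0.131
```

Emit:
drive_tool(plan=[[0,-0.2,-0.05,0,0,-0.01,1],[0.03,-0.4,-0.1,0,0,-0.02,1],[0.06,-0.6,-0.15,0,0,-0.033,1],[0.09,-0.8,-0.2,0,0,-0.033,1],[0.09,-0.95,-0.3,0,0,-0.033,1],[0.09,-1,-0.3,0,0,-0.033,1],[0.09,-1,-0.3,0,0,-0.033,1]])

```text
clock: 46.85
ee_pos: [0.5508, -0.0411, 0.3283]
tcp_rot: [[0.017, 0.998, -0.059], [0.343, -0.061, -0.938], [-0.939, -0.004, -0.343]]
ft_force: [-0.4, 0.2, -1.9]
gripper_width: 0.132
```

Run:
```python
from h import *
np.set_printoptions(precision=4,suppress=True)
o=r.observe(); print(o['ee_pos'],o['tcp_rot'],o['ft_force'],o['torque'],o['gripper_width'])
```

```text
[ 0.5508 -0.0411  0.3283] [[ 0.0171  0.9981 -0.059 ]
 [ 0.3425 -0.0613 -0.9375]
 [-0.9394 -0.0042 -0.3429]] [-0.3609  0.1861 -1.8564] [-0.4369  0.063  -0.0169] 0.1321871159221287
```

Emit:
drive_tool(plan=[[0,-0.1,-0.1,0,0,0,1],[0,-0.2,-0.25,0,0,0,1],[0,-0.3,-0.4,0,0,0,1],[0,-0.4,-0.6,0,0,0,1],[0,-0.46,-0.8,0,0,0,1],[0,-0.46,-1,0,0,0,1],[0,-0.46,-1,0,0,0,1],[0,-0.46,-1,0,0,0,1]])

```text
clock: 47.65
ee_pos: [0.5514, -0.1092, 0.1801]
tcp_rot: [[0.019, 0.998, -0.057], [0.342, -0.06, -0.938], [-0.939, -0.002, -0.343]]
ft_force: [0.1, 0.2, -0.2]
gripper_width: 0.131
```

Emit:
drive_tool(plan=[[0,0,-0.2,0,0,0,1],[0,0,-0.4,0,0,0,1],[0,0,-0.6,0,0,0,1],[0,0,-0.8,0,0,0,1],[0,0,-0.95,0,0,0,1],[0,0,-1,0,0,0,1],[0,0,-1,0,0,0,1]])

```text
clock: 48.35
ee_pos: [0.5518, -0.1103, 0.0301]
tcp_rot: [[0.02, 0.998, -0.057], [0.342, -0.06, -0.938], [-0.94, -0.001, -0.342]]
ft_force: [-0.4, -0.2, -2.1]
gripper_width: 0.131
```

Run:
```python
from h import *
np.set_printoptions(precision=4,suppress=True)
s=cam('side','s23.png'); crop(s,230,350,140,260,5,'p23.png'); o=r.observe(); print(o['ee_pos'],o['tcp_rot'],o['ft_force'],o['gripper_width'])
t=cam('top','t23.png'); crop(t,70,370,180,310,2.6,'p23t.png')
```

```text
[ 0.5524 -0.1108  0.0308] [[ 0.0209  0.9982 -0.0568]
 [ 0.3408 -0.0605 -0.9382]
 [-0.9399  0.0002 -0.3414]] [-0.4893  0.7757 -1.3406] 0.12906434903901182
```

View pics/p23.png

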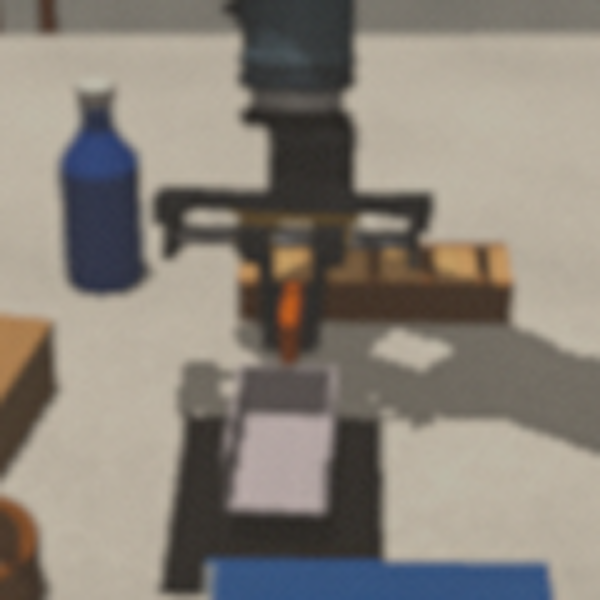

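View pics/p23t.png

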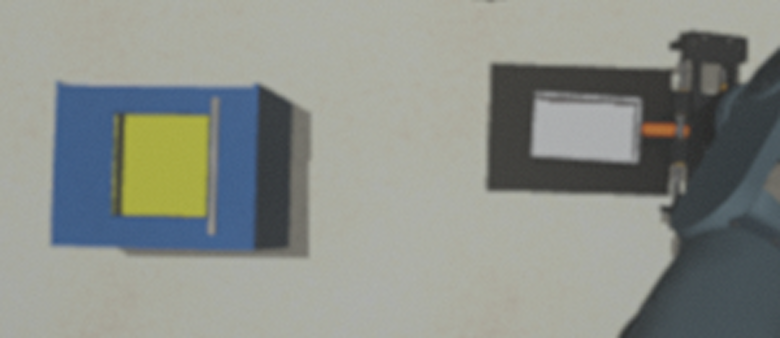

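Flap shut, scoop empty and level above the mat. I'll lower gently to the original contact height.

Emit:
drive_tool(plan=[[0,0,-0.04,0,0,0,1],[0,0,-0.08,0,0,0,1],[0,0,-0.11,0,0,0,1],[0,0,-0.135,0,0,0,1],[0,0,-0.155,0,0,0,1],[0,0,-0.17,0,0,0,1],[0,0,-0.178,0,0,0,1],[0,0,-0.178,0,0,0,1],[0,0,-0.178,0,0,0,1]])

```text
clock: 49.35
ee_pos: [0.551, -0.1106, 0.0027]
tcp_rot: [[0.019, 0.998, -0.058], [0.342, -0.061, -0.938], [-0.94, -0.002, -0.342]]
ft_force: [-2.8, -0.1, 3.1]
gripper_width: 0.131
```

Emit:
drive_tool(plan=[[0,0,0,0,0,0,0.86],[0,0,0,0,0,0,0.8],[0,0,0,0,0,0,0.7],[0,0,0,0,0,0,0.6],[0,0,0,0,0,0,0.5],[0,0,0,0,0,0,0.5],[0,-0.03,0.08,0,0,0,0.5],[0,-0.08,0.22,0,0,0,0.5],[0,-0.15,0.4,0,0,0,0.5],[0,-0.22,0.6,0,0,0,0.5],[0,-0.3,0.8,0,0,0,0.5],[0,-0.36,1,0,0,0,0.5],[0,-0.36,1,0,0,0,0.5],[0,-0.36,1,0,0,0,0.5]])

```text
clock: 50.75
ee_pos: [0.5513, -0.1652, 0.1534]
tcp_rot: [[0.021, 0.998, -0.058], [0.34, -0.062, -0.938], [-0.94, -0.0, -0.341]]
ft_force: [-0.3, 0.4, -0.4]
gripper_width: 0.496
```

Emit:
drive_tool(plan=[[-0.2,-0.2,0.3,0,0,0,0.5],[-0.4,-0.4,0.5,0,0,0,0.5],[-0.5,-0.5,0.5,0,0,0,0.5],[-0.5,-0.5,0.5,0,0,0,0.5],[-0.5,-0.5,0.5,0,0,0,0.5]])

```text
clock: 51.25
ee_pos: [0.4754, -0.2391, 0.2262]
tcp_rot: [[0.018, 0.998, -0.06], [0.343, -0.062, -0.937], [-0.939, -0.003, -0.344]]
ft_force: [0.4, 0.1, 0.4]
gripper_width: 0.497
```

Run:
```python
from h import *
np.set_printoptions(precision=4,suppress=True)
s=cam('side','s24.png'); crop(s,200,360,160,320,3.7,'p24.png'); o=r.observe(); print(o['clock'],o['ee_pos'],o['ft_force'],o['qd'])
t=cam('top','t24.png'); crop(t,70,430,130,310,2.2,'p24t.png')
```

```text
51.3 [ 0.4757 -0.2384  0.2259] [-0.838   0.0654  0.3874] [ 0.0211  0.007  -0.0023 -0.0002  0.0012 -0.0012]
```

View pics/p24.png

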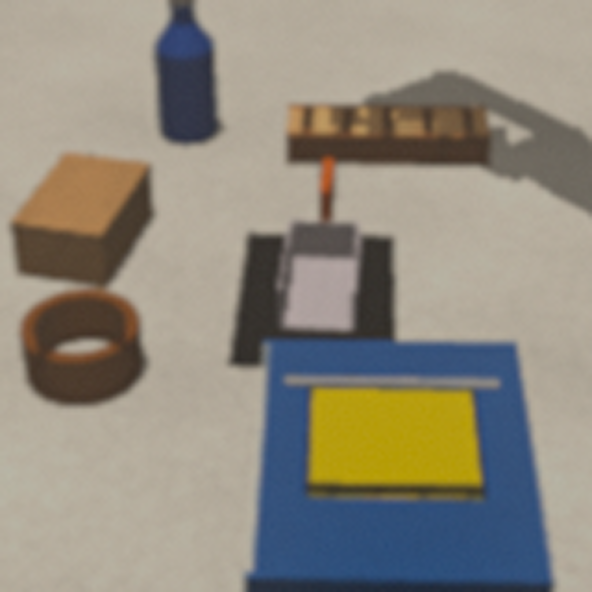

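View pics/p24t.png

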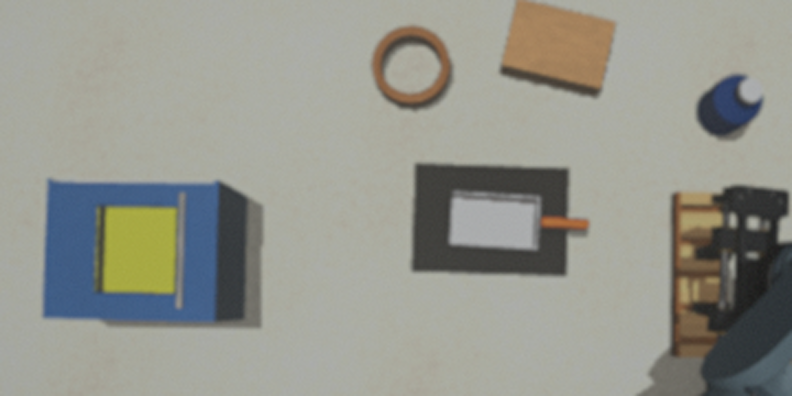

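Run:
```python
from h import *
np.set_printoptions(precision=4,suppress=True)
t=cam('top')
f=lambda x,y,z:atz(t,(70+x/2.2,130+y/2.2),z)[:2]
print('scoop',np.mean([f(*p,.045) for p in((452,192),(541,197),(448,244),(537,249))],0),'mat',np.mean([f(*p,.003) for p in((415,164),(568,169),(412,269),(566,274))],0))
print(r.close_job())
```

```text
scoop [ 0.5535 -0.0415] mat [ 0.5585 -0.038 ]
the job is handed in; nothing more can be done
None
```

The job is handed in at about 51 s of the 210 s allowed; `close_job` gives no verdict, so the checks below are my own.

**What I did**
- Three plates were present: yellow, white and green. I pulled each one up out of the rack and put all three in the scoop on its mat.
- I pinched the fin and carried the scoop to the hopper. I pressed the flap open with the nose while tipping to 65°, then held it open while the plates slid in.
- I withdrew along the pan's axis, set the empty scoop back on the mat, released it and backed the arm away.

**Last checks**
- **Scoop:** it is empty and stands level. The measured pan centre (0.5535, -0.0415) is about 6 mm from the mat centre (0.5585, -0.038).
- **Flap:** it looks shut in both cameras.
- **Bystanders:** the tape, spray bottle and carton look where they started. The gripper was open and touching nothing.
- **Plates in the hopper:** I saw green inside it through the open flap. For yellow and white I rely on the empty pan and on none lying elsewhere in view. I didn't read their heights.
- **Flap angle while tipping:** I didn't measure it. It follows from the nose position, at roughly 0.9 rad.

**What disagreed**
- **Fingertip position:** the real fingertips sit about 40 mm short of the reported TCP along the tool axis. The first grasp closed empty above the yellow plate because of this. I found the cause in both cameras and corrected every later move for it.
- **Green plate:** it slid behind the other two and leaned over them instead of lying flat. Its centre stayed well inside the pan limits by eye.

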